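# Trip the ratchet pawl and let the rack lift down

### The job

The die head on the small rack lift has to come down: slip the nose of the steel drift under the ratchet pawl from the front, ease the pawl gently up off the toothed wheel without forcing it against its stop pin, and keep it up until the platform has sunk all the way down. Then draw the drift out so that the pawl drops back into the wheel, and lay the drift on the open bench clear of the lift. Touch the lift with nothing but the drift, and leave the die head standing on its platform and the other things where they are.

Things in the scene. Friction and masses are not known exactly. Their poses are not given: they have to be found in the camera images.
- lift: small grey bench rack lift, bolted down, 290 high. Origin: underside of its base plate (x -40 to 80, y -90 to 100 in its frame, 10 thick). Its -x side is the front and faces the robot, +y is the robot's left. Column and gear head at the right (y -82 to -8), ratchet wheel and pawl on the head's front, platform with the load out to the left (y 12 to 98, x -26 to 66)
- wheel_axis (a point): centre of the ratchet wheel's front face (lift frame: x -45, y -45, z 190). Wheel: 12 saw teeth, tip radius 32, 12 thick, axis along the lift's x; a 10 mm square stub sticks out 26 to the front. Wheel and pawl fill x -45 to -33; behind them, after 21 mm, stands the cheek plate (front face x -12, y -82 to 26, z 142 to 242); in front all is open
- pawl_arch (a point): middle of the pawl's arched underside, where a rod lifts it (lift frame, pawl down: x -39 = mid-thickness, y -26, z 231), axes as the lift's. The steel pawl is 12 thick and pivots on an x axis 29 to the left (+y) of it; its nose points right and down onto the wheel's top. The gap under the arch is open from the front: 8 to the right and 20 to the left of this point, 15 high down to the teeth
- pawl (a joint): pawl angle, rad: -0.04 to 0 down in the wheel, clear of the teeth from 0.10, solid stop pin at 0.145; at the arch 3 to 4 mm of lift to clear, 1.3 mm more to the stop. Falls back by its weight. The load jams it: 2.5 to 5.5 N upwards at the arch break it free, then under 1 N holds it. Over 7 N between drift and pawl is forcing it
- platform (a joint): how far the platform has sunk, m: 0 raised (start), 0.062 fully down. It sinks by itself in 3 to 6 s, slowed by a damper, but only while the pawl is held clear; a dropped pawl catches it again every 5.2 mm. The wheel is geared to it and turns with it
- platform_top (a point): centre of the platform's floor, a 92 x 86 steel tray with a rim 6 high; 92 above the bench when raised, 30 when down
- die_head_mid (a point): centre of the load: a grey steel die head, a drum 60 across and 49 high (this point is 24 above its underside, its z axis is the drum's axis), standing loose on the platform
- drift_grip (a point): steel drift (a plain bar for lifting the pawl), 200 long, 0.22 kg: middle of its dark octagonal body, 105 long and 18 over the flats, lying flat on the bench, this point 9 above it. x axis runs along the bar towards the nose, z up. From 49 to 62 ahead of this point it tapers to a round nose 7 thick, which ends at drift_tip. The nose points roughly away from the robot
- drift_tip (a point): tip of the drift's slim round nose, on the bar's axis, 147.5 from the middle of the body
- tube_cutter: red copper-tube cutter, 134 x 50 x 26, lying on the bench; not needed; origin at the centre of its underside
- brass_nipple: brass hex nipple, 38 high, standing on the front right corner of the lift's base plate; not needed; origin at the centre of its underside
- galv_tee: grey galvanised pipe tee, 60 x 49 x 45, on the bench behind the lift; not needed; origin at the centre of its underside
- cement_tin: round tin, 70 across, 98 high, to the right of the lift; not needed; origin at the centre of its underside
- union_nut: big brass union nut, 57 x 50 x 30, to the right of the lift; not needed; origin at the centre of its underside
- drift: the steel drift as a whole, origin under the middle of its body, axes as drift_grip (see drift_grip and drift_tip). A bench vice 182 high, fixed, stands between the robot and the lift (about x 0.35 to 0.57, y -0.25 to -0.06 of the bench); carry the drift over it
Mind the look-alikes: they are no part of the job. Leave any red look-alike of the part that bears die_head_mid alone.

How it is judged:
By the outcome, as a careful person would: the job done as asked, in the order asked, and still so for the second after the job is handed in, with the robot touching nothing.
It also fails if it takes over 72 s, if anything falls off the work surface, if the arm or the gripper's body presses on something with over 40 N, if the wrist force passes 120 N, or if a joint passes its speed limit or range.

### The arm

A 6-joint arm with a two-finger parallel gripper is mounted at the origin on a cart in front of the work surface, level with it; the furniture and walls round the work are solid. World frame = base frame: x ahead of the robot, y to its left, z up, the work surface at z = 0. Lengths are in m, angles in rad, forces in N, time in s.
With the tool pointing down it reaches from about 0.4 to 0.825 m from the base axis. Payload 7 kg.
Tool frame: the origin (TCP) lies between the finger pads; the fingertips stand 25 mm ahead of it and the grasp point (between the pads) lies 6 mm ahead of it (arm.tip_extent is the z of the fingertips in the tool frame, in m); z points along the fingers, x is the direction in which the jaws open and shut, and the axes are right-handed (so a half turn about z gives the same grasp; the last joint's range is limited). The gripper opens to 88 mm and grips with 3 to 60 N. Pads are 19 mm wide; open, the fingers measure 130 mm over their backs; the gripper's body (78 mm by 193 mm) begins 47 mm behind the grasp point.
Start: joints at [1.629, 0.359, 0.012, 0, -1.224, -0.288], TCP at [0.154, 0.657, 0.218] pointing down, gripper open.
Joint ranges: [-3.07, 3.07], [-1.43, 2.12], [-1.02, 1.25], [-3.03, 1.67], [-3.05, -0], [-3.03, 3.03]. Speed limits (rad/s): [2.39, 2.39, 3.01, 3.14, 3.14, 3.14].

### API

Orientations are given as [roll, pitch, yaw] about the fixed x, y, z axes, in that order (R = Rz(yaw) Ry(pitch) Rx(roll)).
In Python, from station import monitor, grab_frame, job_done, arm gives the robot as it stands.
- The arm moves only by the shell command python3 -m jog 'ROWS' [FORCE]. ROWS is JSON, a list that holds one entry, the list of rows, each a list of 7 numbers: the shift along the world's x, y, z in m, then the turn, a rotation vector about the world's x, y, z in rad, then the opening, from 0 (shut) to 1 (fully open). In form: [[[dx, dy, dz, ax, ay, az, claw], ...]]. A call has 1 to 20 rows; each row shifts and turns the commanded pose from where the row before left it; what a row does not reach is not made up. A row lasts 1/8 s, in which the tool goes at most 62.5 mm and 10.7 degrees, less where a joint would pass 70% of its speed; a pose out of reach is approached as far as the arm can. A call is refused whole if a number of a shift passes 0.0625 or a number of a turn 0.188, either way. A call with a gripper value outside its range is refused whole. The fingers move at their own pace and stop on an object; FORCE is the grip in N (left out, the last holds). Time passes only in rows, so rows that do not move let the fingers close. It gives the time, the measured TCP pose, the force and the opening at its end, in the units of the state.
- monitor.get_state(): the state, without advancing time (a new reading comes with each control period).
- grab_frame(name): name is "side" or "top"; returns a dict with "pixels" (480x640x3 uint8, red, green, blue), "K" (3x3 intrinsics, pixels), "k1" (the pictures are not rectified: a ray, as slopes to the right and down, at radius r is drawn at 1 + k1 r^2 times it, then the intrinsics apply), "view" (4x4, takes a point from world to camera coordinates). Camera axes: x right, y down, z forward; pixel columns grow to the right and rows downward; lengths in m; the calibration is good to about 2 mm. A picture is of the moment at which its call begins. There is no depth.
- job_done(): hands the job in, once; it reports no verdict.
The state is a dict: "t": time; "q": joint angles; "qd": joint speeds; "joint_efforts": joint torques, N m; "eef_pos": TCP position; "ee_rot": TCP orientation; "force": force on the tool from outside, world axes, zero at the start; "moment": the same for the moment, N m; "width": finger opening in m.
Only numpy, scipy, OpenCV 4.12 (cv2) and the standard library are available. Lean on these libraries where they do the work, as an engineer would, in place of code of your own. Each camera call takes 0.05 s, during which the arm holds its last target.

## Working session

There is one attempt and no reset: what is moved stays moved. The work goes in short steps, Python scripts to look and compute and a shell command to move; the robot and the scene stay as the last step left them, time stands still between calls to the robot, and variables do not carry over. Pictures are saved under pics/ and viewed, and the job is handed in when it is done.

```bash
ls; mkdir -p pics; python3 - <<'E'
from station import monitor, grab_frame, arm
import cv2
print(monitor.get_state()); print([a for a in dir(arm) if a[0]!='_'])
for n in("side","top"):
    f=grab_frame(n); cv2.imwrite(f"pics/{n}0.png",f["pixels"][:,:,::-1]); print(n,f["K"],f["k1"],f["view"])
E
```

```text
pics
{'t': 0.0, 'q': array([ 1.62906235e+00,  3.59423054e-01,  1.10436466e-02, -3.71832517e-04,
       -1.22409526e+00, -2.88096776e-01]), 'qd': array([ 0.00041357, -0.00054329, -0.00059451,  0.00021665,  0.00053334,
       -0.00049089]), 'joint_efforts': array([ 6.34057469e-04, -5.82718027e+01,  2.93066901e+01,  6.99789271e+00,
        7.08003514e-03, -1.44859014e-04]), 'eef_pos': array([0.15368127, 0.6567436 , 0.21668878]), 'ee_rot': array([-3.14145088e+00, -1.70849037e-03, -1.80075384e+00]), 'force': array([-0.02175921,  0.37737542, -0.52115122]), 'moment': array([-0.02551189,  0.06324121, -0.02278372]), 'width': 0.0876599298513875}
['Unreachable', 'tip_extent']
side [[515.79048041   0.         316.84475062]
 [  0.         515.79048041 238.60748249]
 [  0.           0.           1.        ]] -0.01162763407177303 [[-0.96327107 -0.26851676 -0.00275722  0.53478772]
 [-0.2370586   0.85515243 -0.46099626  0.3578582 ]
 [ 0.12614306 -0.44341073 -0.8873978   1.04160634]
 [ 0.          0.          0.          1.        ]]
top [[488.3091268    0.         319.27407543]
 [  0.         488.3091268  241.74397359]
 [  0.           0.           1.        ]] -0.010546653176095669 [[-0.03902553 -0.99922248 -0.00560788 -0.13951028]
 [-0.97670452  0.03932999 -0.21095362  0.61631   ]
 [ 0.21101016 -0.00275534 -0.97747999  0.90116485]
 [ 0.          0.          0.          1.        ]]
```

View pics/side0.png

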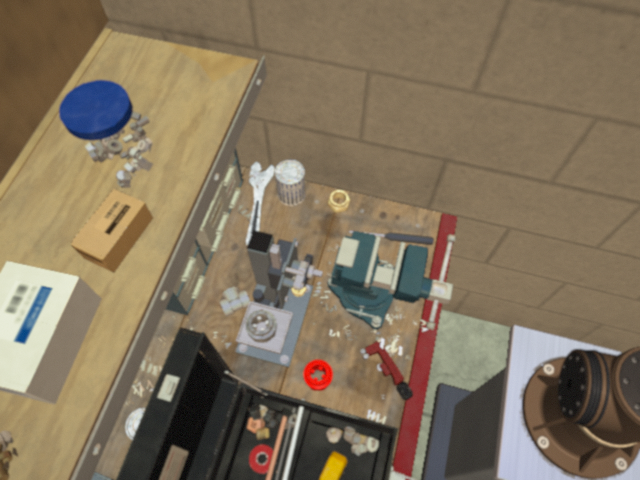

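View pics/top0.png

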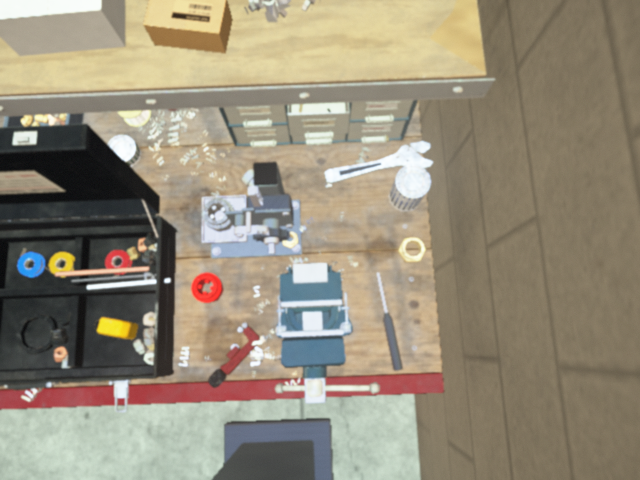

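```bash
cat > h.py <<'E'
import numpy as np, cv2
from station import monitor, grab_frame, arm
def ray(f,u,v):
    K=f["K"]; d=cv2.undistortPoints(np.array([[[u,v]]],float),K,np.array([f["k1"],0,0,0,0.]))[0,0]
    V=f["view"]; R=V[:3,:3]; o=-R.T@V[:3,3]; r=R.T@np.array([d[0],d[1],1]); return o,r/np.linalg.norm(r)
def onz(f,u,v,z):
    o,d=ray(f,u,v); return o+d*(z-o[2])/d[2]
def onx(f,u,v,x):
    o,d=ray(f,u,v); return o+d*(x-o[0])/d[0]
def tri(f1,p1,f2,p2):
    o1,d1=ray(f1,*p1);o2,d2=ray(f2,*p2)
    A=np.stack([d1,-d2],1); s=np.linalg.lstsq(A,o2-o1,rcond=None)[0]
    a=o1+s[0]*d1;b=o2+s[1]*d2; return (a+b)/2,np.linalg.norm(a-b)
def proj(f,P):
    V=f["view"]; r,_=cv2.Rodrigues(V[:3,:3])
    return cv2.projectPoints(np.array(P,float).reshape(-1,1,3),r,V[:3,3],f["K"],np.array([f["k1"],0,0,0,0.]))[0][:,0]
def crop(f,u0,v0,u1,v1,s,name,pts=None):
    im=f["pixels"][v0:v1,u0:u1,::-1]; im=cv2.resize(im,None,fx=s,fy=s,interpolation=cv2.INTER_CUBIC)
    if pts is not None:
        for p in pts: cv2.circle(im,(int((p[0]-u0+.5)*s),int((p[1]-v0+.5)*s)),3,(0,255,0),1)
    cv2.imwrite("pics/"+name,im)
def st():
    s=monitor.get_state()
    print("t",round(s["t"],2),"p",np.round(s["eef_pos"],4),"rpy",np.round(s["ee_rot"],3),"F",np.round(s["force"],2),"M",np.round(s["moment"],2),"w",round(s["width"],4),"q",np.round(s["q"],3))
    return s
E
python3 - <<'E'
from h import *
f=grab_frame("top"); g=grab_frame("side")
crop(f,190,150,320,270,6,"topc.png"); crop(f,360,260,420,380,5,"drift.png"); crop(g,225,220,335,370,4,"sidec.png"); 
crop(g,370,210,460,260,8,"sidedrift.png")
E
```

```text
(no output)
```

View pics/topc.png

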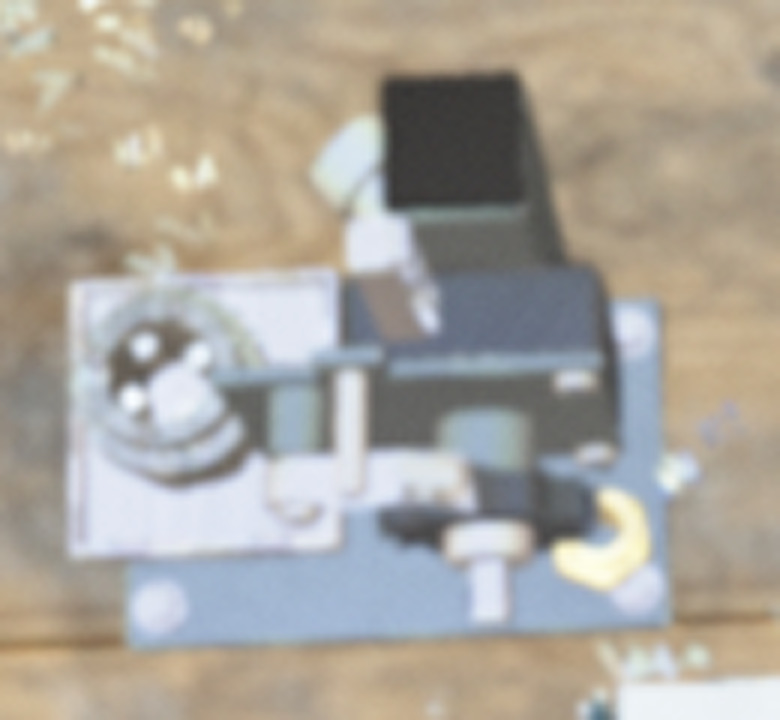

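View pics/drift.png

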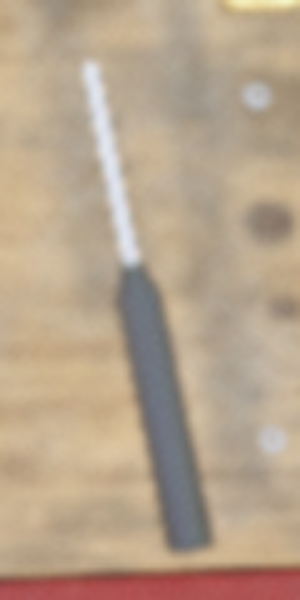

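View pics/sidec.png

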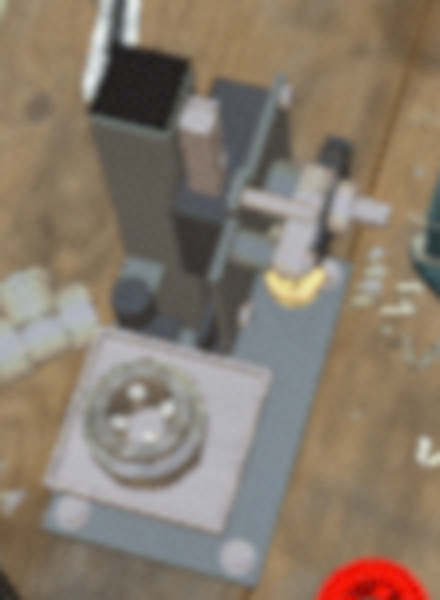

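View pics/sidedrift.png

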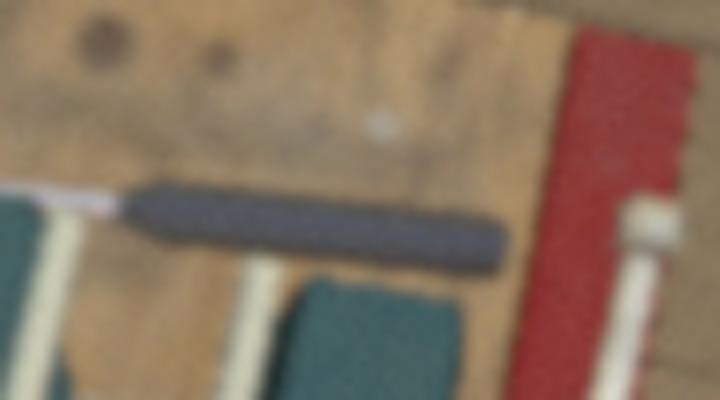

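```bash
cat > m.py <<'E'
from h import *
f=grab_frame("top"); g=grab_frame("side")
P=lambda u,v:(190+u/6-.5,150+v/6-.5)
FL=onz(f,*P(128,645),.01);FR=onz(f,*P(668,625),.01);BR=onz(f,*P(658,300),.01)
print("base FL",FL,"FR",FR,"BR",BR, np.linalg.norm(FL-FR),np.linalg.norm(FR-BR))
S=lambda u,v:(225+u/4-.5,220+v/4-.5)
sFL=onz(g,*S(258,585),.01);sFR=onz(g,*S(350,262),.01)
print("side FL",sFL,"FR",sFR)
D=lambda u,v:(360+u/5-.5,260+v/5-.5)
t=onz(f,*D(90,60),.009);r=onz(f,*D(190,550),.009);n=onz(f,*D(130,265),.009)
print("tip",t,"rear",r,"neck",n,np.linalg.norm(t-r))
q=lambda u,v:(370+u/8-.5,210+v/8-.5)
print("side rear",onz(g,*q(503,247),.009),"neck",onz(g,*q(122,205),.009))
E
python3 m.py
```

```text
base FL [0.59882797 0.06321011 0.01      ] FR [ 0.59838449 -0.12457047  0.01      ] BR [ 0.71620913 -0.12466703  0.01      ] 0.18778110508522264 0.11782467901451926
side FL [0.59783533 0.06410824 0.01      ] FR [ 0.60107983 -0.12406083  0.01      ]
tip [ 0.55467634 -0.2819038   0.009     ] rear [ 0.35692244 -0.30904125  0.009     ] neck [ 0.46999439 -0.29277128  0.009     ] 0.19960722612043708
side rear [ 0.35846995 -0.30937332  0.009     ] neck [ 0.46968924 -0.29307428  0.009     ]
```

```bash
python3 - <<'E'
from h import *
f=grab_frame("top"); g=grab_frame("side")
crop(f,265,250,445,400,4,"vice.png"); crop(g,320,180,470,340,4,"vices.png")
P=lambda u,v:(190+u/6-.5,150+v/6-.5);S=lambda u,v:(225+u/4-.5,220+v/4-.5)
print("stub",tri(f,P(490,610),g,S(386,213)))
O=np.array([.639,-.0355,0])
L=np.array([[-71,-45,190],[-39,-26,231],[-39,3,231],[-45,-45,222],[-12,26,242],[-12,-82,242],[20,55,92],[-26,98,92],[66,98,92],[-26,12,92]])/1e3+O
crop(f,190,150,320,270,6,"topo.png",proj(f,L)); crop(g,225,220,335,370,4,"sideo.png",proj(g,L))
print("wall y-ish bench edge",onz(f,441,330,0),onz(f,425,150,0))
E
```

```text
stub (array([ 0.56923394, -0.08082821,  0.19351588]), np.float64(0.0005475873351768612))
wall y-ish bench edge [ 0.43075304 -0.40446193  0.        ] [ 0.82180276 -0.40500104  0.        ]
```

View pics/vice.png

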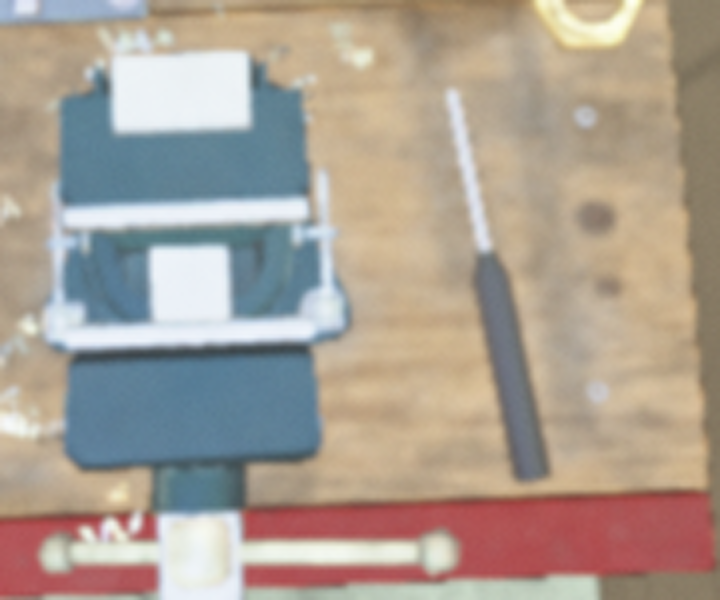

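View pics/vices.png

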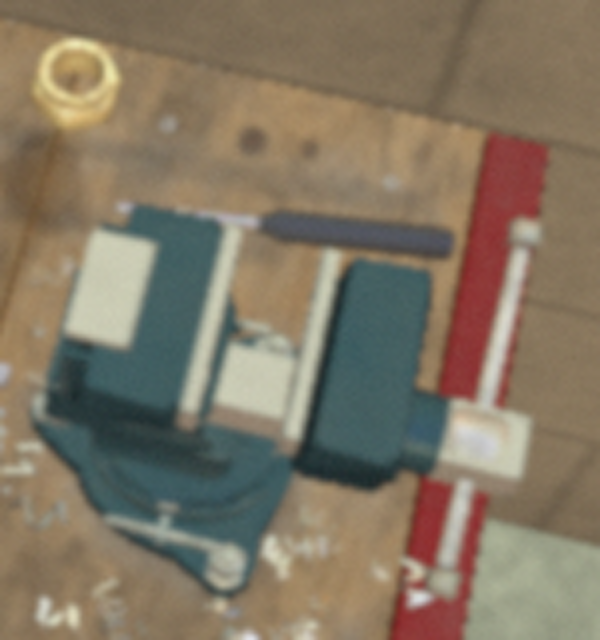

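View pics/topo.png

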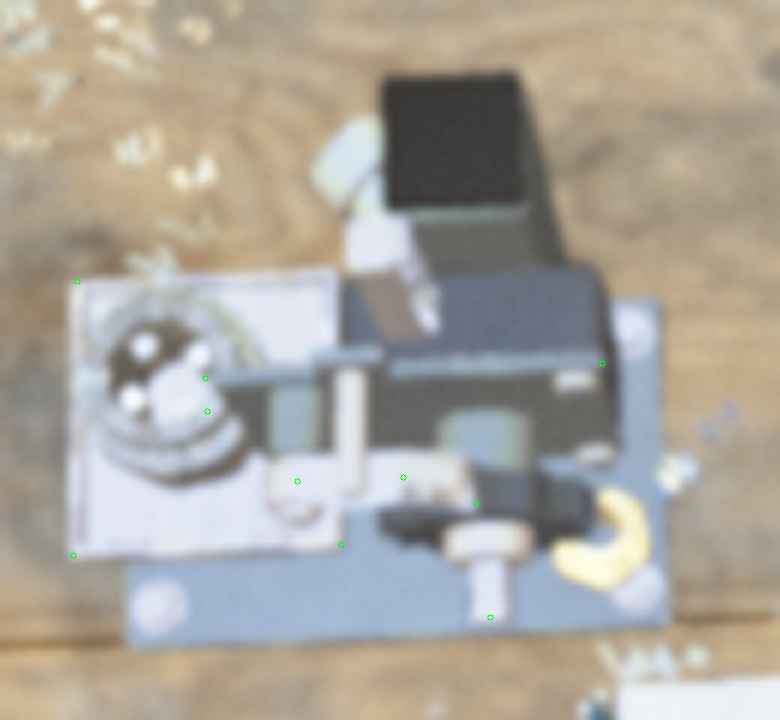

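View pics/sideo.png

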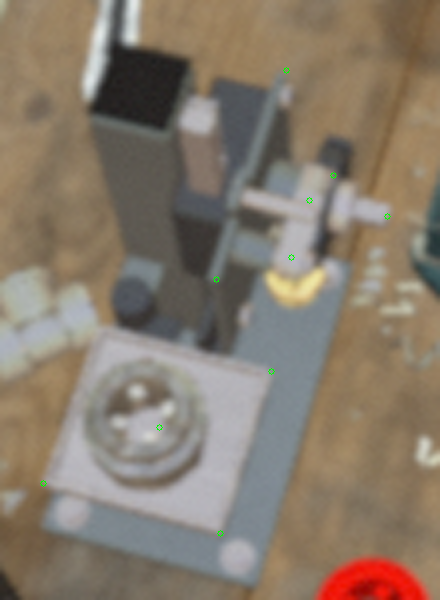

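```bash
python3 - <<'E'
from h import *
f=grab_frame("top"); g=grab_frame("side")
P=lambda u,v:(265+u/4-.5,250+v/4-.5);S=lambda u,v:(320+u/4-.5,180+v/4-.5)
for n,a,b in [("block far-right",(303,92),(158,208)),("jawR far",(308,210),(240,228)),("jawR near",(314,335),(337,250)),("near R",(320,455),(430,268)),("hand end",(440,550),(525,232)),("neck",(487,253),(262,222))]:
    print(n,tri(f,P(*a),g,S(*b)))
print(onz(f,*P(303,92),.182), onz(f,*P(345,320),0.05), onz(f,*P(325,190),0.08))
E
```

```text
block far-right (array([ 0.52584513, -0.19658897,  0.17694164]), np.float64(0.009604529161110776))
jawR far (array([ 0.47964529, -0.19722342,  0.17350728]), np.float64(0.0012615509679995865))
jawR near (array([ 0.42872809, -0.19741331,  0.17412164]), np.float64(0.002014867165990606))
near R (array([ 0.38119373, -0.19746693,  0.17835336]), np.float64(0.004942257290500502))
hand end (array([ 0.3369786 , -0.24739441,  0.14878811]), np.float64(0.0006893829806518729))
neck (array([ 0.46935777, -0.29443765,  0.00746108]), np.float64(0.00034212805689246917))
[ 0.52986754 -0.1972597   0.182     ] [ 0.43744897 -0.21798179  0.05      ] [ 0.4976807 -0.2098989  0.08     ]
```

```bash
python3 -m jog '[[[0,0,0.045,0,0,0,1],[0,0,0.045,0,0,0,1],[0,0,0.045,0,0,0,1],[0,0,0.045,0,0,0,1],[0.035,-0.036,0,0,0,0.02,1],[0.035,-0.036,0,0,0,0.02,1],[0.035,-0.036,0,0,0,0.02,1],[0.035,-0.036,0,0,0,0.02,1],[0.035,-0.036,0,0,0,0.02,1],[0.035,-0.036,0,0,0,0.02,1],[0.035,-0.036,0,0,0,0.02,1],[0.005,-0.05,0,0,0,0.02,1],[0.005,-0.05,0,0,0,0.02,1],[0.005,-0.05,0,0,0,0.02,1],[0.005,-0.05,0,0,0,0.01,1],[0.005,-0.05,0,0,0,0,1],[0.005,-0.05,0,0,0,0,1]]]'
python3 - <<'E'
from h import *
f=grab_frame("top"); g=grab_frame("side");st()
cv2.imwrite("pics/t1.png",np.hstack([f["pixels"][::2,::2,::-1],g["pixels"][::2,::2,::-1]]))
E
```

```text
t: 2.62
eef_pos: [0.4285, 0.1036, 0.398]
ee_rot: [-3.141, 0.001, -1.59]
force: [1.7, 0.4, 0.5]
width: 0.0875
t 2.73 p [0.4286 0.1017 0.3986] rpy [-3.140e+00  1.000e-03 -1.594e+00] F [ 0.52 -0.25  0.16] M [ 0.07 -0.04  0.01] w 0.0879 q [ 6.840e-01 -1.130e-01 -1.370e-01  1.000e-03 -1.545e+00  8.640e-01]
```

View pics/t1.png

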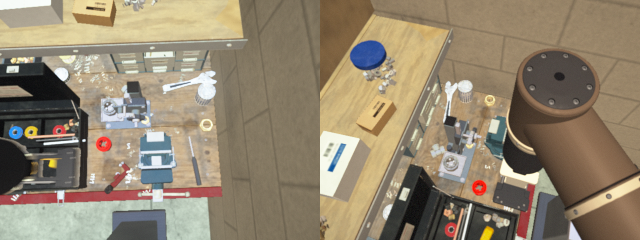

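```bash
python3 -m jog '[[[0.0015,-0.05,0,0,0,0.01,1],[0.0015,-0.05,0,0,0,0.01,1],[0.0015,-0.05,0,0,0,0,1],[0.0015,-0.05,0,0,0,0,1],[0.0015,-0.05,0,0,0,0,1],[0.0015,-0.05,0,0,0,0,1],[0.0015,-0.05,0,0,0,0,1],[0.0015,-0.05,0,0,0,0,1],[0,0,0,0,0,0,1],[0,0,0,0,0,0,1]]]'
python3 - <<'E'
from h import *
f=grab_frame("top"); g=grab_frame("side");st()
cv2.imwrite("pics/t2.png",np.hstack([f["pixels"][150:450,230:530,::-1],g["pixels"][100:400,300:600,::-1]]))
E
```

```text
t: 3.98
eef_pos: [0.4408, -0.2946, 0.3974]
ee_rot: [3.141, 0.0, -1.571]
force: [-0.1, 0.9, -0.0]
width: 0.0877
t 4.08 p [ 0.441  -0.2939  0.3979] rpy [-3.141  0.    -1.569] F [-0.28  0.48  0.47] M [ 0.   -0.06 -0.02] w 0.0875 q [-0.218  0.051  0.019 -0.    -1.538  1.79 ]
```

View pics/t2.png

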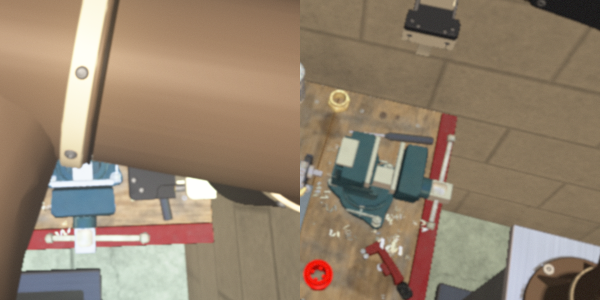

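```bash
python3 -m jog '[[[0,-0.007,-0.03,0,0,0,1],[0,0,-0.05,0,0,0,1],[0,0,-0.05,0,0,0,1],[0,0,-0.05,0,0,0,1],[0,0,-0.03,0,0,0,1],[0,0,-0.02,0,0,0,1],[0,0,-0.02,0,0,0,1],[0,0,-0.02,0,0,0,1],[0,0,0,0,0,0,1]]]'; python3 -c "
from h import *
st()"
```

```text
t: 5.2
eef_pos: [0.4403, -0.3004, 0.127]
ee_rot: [3.14, 0.001, -1.569]
force: [1.0, -0.8, 0.6]
width: 0.088
t 5.2 p [ 0.4403 -0.3004  0.127 ] rpy [ 3.140e+00  1.000e-03 -1.569e+00] F [ 1.01 -0.75  0.59] M [-0.07  0.03 -0.04] w 0.088 q [-0.231  0.207 -0.424 -0.    -0.942  1.804]
```

```bash
python3 -m jog '[[[0,0,-0.02,0,0,0,1],[0,0,-0.02,0,0,0,1],[0,0,-0.02,0,0,0,1],[0,0,-0.015,0,0,0,1],[0,0,-0.012,0,0,0,1],[0,0,-0.006,0,0,0,1],[0,0,-0.004,0,0,0,1],[0,0,0,0,0,0,1]]]'; python3 - <<'E'
from h import *
f=grab_frame("top"); g=grab_frame("side");st()
crop(g,330,150,480,270,5,"s3.png");crop(f,265,230,425,400,4,"t3.png")
E
```

```text
t: 6.2
eef_pos: [0.4408, -0.3018, 0.0307]
ee_rot: [-3.142, -0.0, -1.571]
force: [0.8, 0.3, -0.5]
width: 0.0873
t 6.3 p [ 0.441  -0.3019  0.031 ] rpy [-3.141 -0.    -1.571] F [ 0.41 -0.07 -0.52] M [-0.02 -0.03  0.05] w 0.0877 q [-0.233  0.33  -0.526  0.    -0.714  1.804]
```

View pics/s3.png

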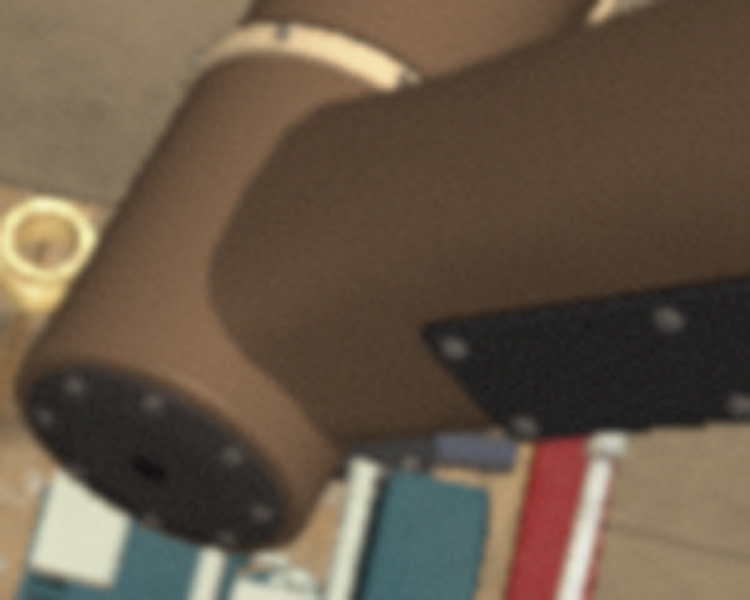

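```bash
python3 -m jog '[[[0,0,-0.003,0,0,0,1],[0,0,0,0,0,0,0],[0,0,0,0,0,0,0],[0,0,0,0,0,0,0],[0,0,0,0,0,0,0],[0,0,0,0,0,0,0],[0,0,0,0,0,0,0],[0,0,0,0,0,0,0],[0,0,0,0,0,0,0]]]' 20; python3 -m jog '[[[0,0,0,0,0,0,0],[0,0,0,0,0,0,0],[0,0,0,0,0,0,0]]]' 60;python3 -c "
from h import *
st()"
```

```text
t: 7.42
eef_pos: [0.4408, -0.3018, 0.0276]
ee_rot: [3.142, 0.0, -1.571]
force: [0.2, 0.0, 0.4]
width: 0.0135
t: 7.8
eef_pos: [0.4408, -0.3018, 0.0277]
ee_rot: [3.142, -0.0, -1.571]
force: [0.3, 0.3, -0.4]
width: 0.0004
t 7.8 p [ 0.4408 -0.3018  0.0277] rpy [ 3.142 -0.    -1.571] F [ 0.28  0.26 -0.45] M [-0.05 -0.04  0.03] w 0.0004 q [-0.233  0.334 -0.529  0.    -0.707  1.804]
```

```bash
python3 - <<'E'
from h import *
f=grab_frame("top"); g=grab_frame("side");st()
crop(g,330,180,480,270,5,"s4.png");crop(f,265,230,425,400,4,"t4.png")
E
```

```text
t 7.9 p [ 0.4407 -0.3018  0.0277] rpy [-3.142 -0.    -1.571] F [-0.19  1.05  0.29] M [-0.06 -0.04 -0.06] w 0.0003 q [-0.233  0.334 -0.529  0.    -0.707  1.804]
```

View pics/s4.png

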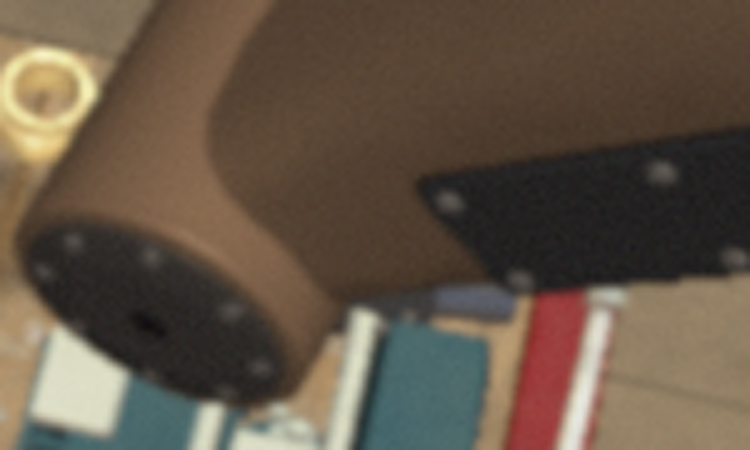

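View pics/t4.png

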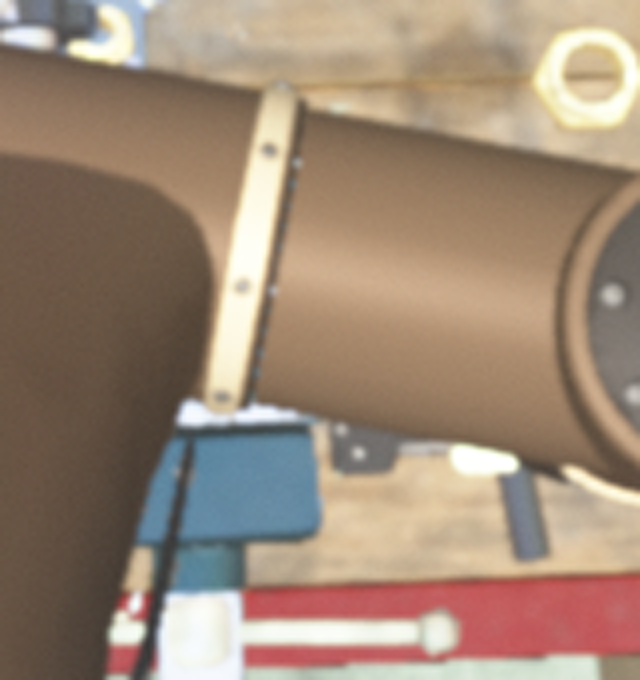

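```bash
python3 -c "
from h import *
print(arm.tip_extent)"; python3 -m jog '[[[0,0,0.002,0,0,0,0],[0,0,0.01,0,0,0,0],[0,0,0.02,0,0,0,0],[0,0,0.03,0,0,0,0],[0,0,0.05,0,0,0,0],[0,0,0.05,0,0,0,0],[0,0,0.05,0,0,0,0],[0,0,0.05,0,0,0,0],[0,0.0,0.05,0,0,0,0],[-0.02,0.06,0,0,0,0,0],[-0.02,0.06,0,0,0,0,0],[0,0.06,0,0,0,0,0]]]';  python3 - <<'E'
from h import *
f=grab_frame("top"); g=grab_frame("side");st()
crop(g,330,150,480,270,5,"s5.png");crop(f,345,250,445,400,4,"t5.png")
E
```

```text
0.025
t: 9.4
eef_pos: [0.3996, -0.1222, 0.3409]
ee_rot: [-3.139, 0.0, -1.572]
force: [2.3, 0.1, 0.5]
width: 0.0004
t 9.5 p [ 0.4008 -0.1189  0.3411] rpy [-3.138e+00  1.000e-03 -1.564e+00] F [0.56 0.15 1.59] M [-0.06 -0.05 -0.02] w 0.0002 q [ 1.870e-01 -1.480e-01 -2.900e-01 -1.000e-03 -1.425e+00  1.390e+00]
```

View pics/s5.png

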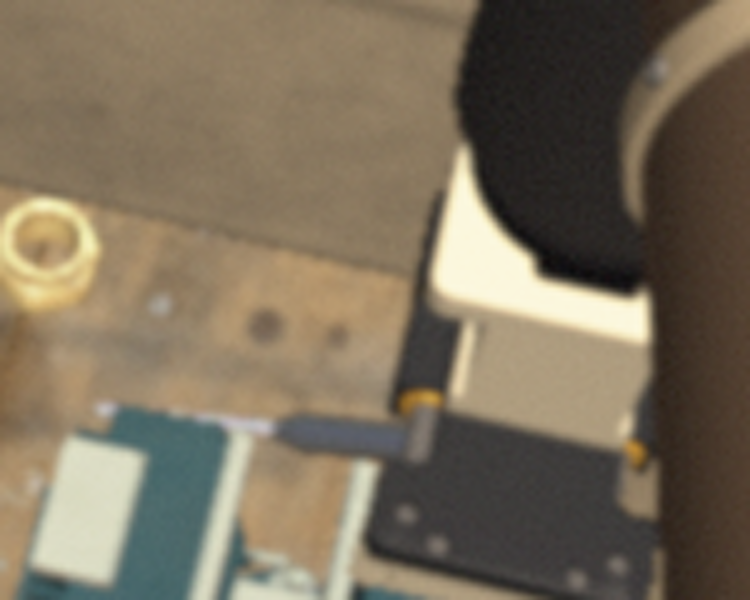

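View pics/t5.png

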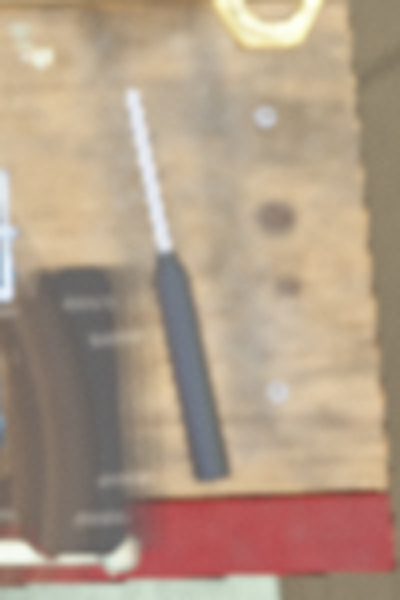

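```bash
python3 - <<'E'
from h import *
f=grab_frame("top"); g=grab_frame("side");s=st()
p=s["eef_pos"]
P=[p,p-[0,0,.025],p+[0,0,.041],p+[0,.096,.041],p-[0,.096,-.041]]
print(proj(g,P));print(proj(f,P))
crop(g,380,150,540,270,5,"s6.png",proj(g,P))
E
```

```text
t 9.6 p [ 0.4011 -0.122   0.3407] rpy [-3.14   0.    -1.567] F [1.05 0.51 0.05] M [-0.06  0.   -0.02] w 0.0005 q [ 0.18  -0.145 -0.289  0.    -1.425  1.395]
[[426.92011393 239.4304686 ]
 [424.14425715 246.26912826]
 [431.80102741 227.4025974 ]
 [420.83042998 282.09938738]
 [441.64339392 178.19999663]]
[[293.00372876 352.21656721]
 [294.05212588 352.03131953]
 [291.10343997 352.5523137 ]
 [214.74123646 355.55266669]
 [367.44807878 349.49584949]]
```

View pics/s6.png

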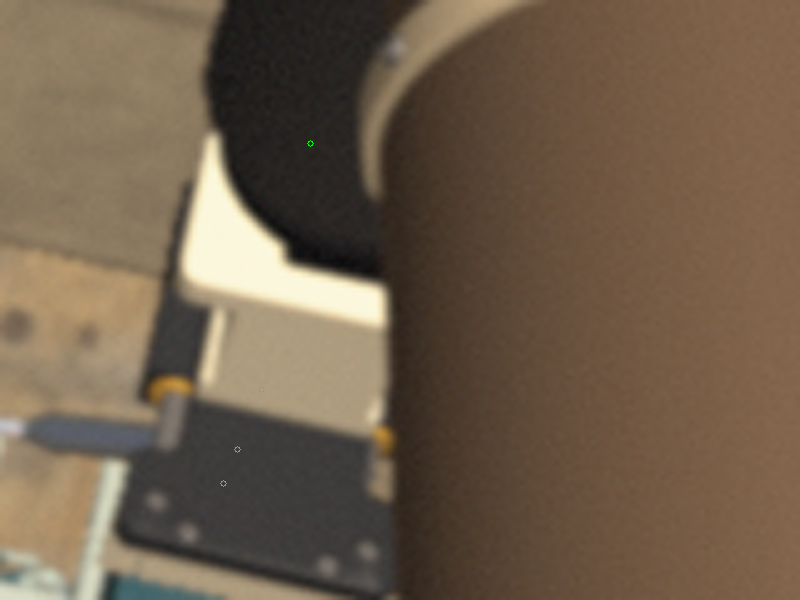

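```bash
python3 - <<'E'
from h import *
f=grab_frame("top"); g=grab_frame("side")
for z in (.03,.05,.0687,.09,.11,.13):
  print(z,proj(f,[[.4018,-.2053,z],[.4018,-.398,z]]).round(1).tolist(),proj(g,[[.4018,-.2053,z],[.4798,-.2053,z]]).round(1).tolist())
E
```

```text
0.03 [[344.7, 348.5], [442.7, 344.6]] [[407.2, 271.2], [373.3, 262.8]]
0.05 [[345.1, 348.6], [445.2, 344.5]] [[408.6, 267.6], [374.1, 259.0]]
0.0687 [[345.6, 348.6], [447.6, 344.5]] [[410.0, 264.0], [374.9, 255.4]]
0.09 [[346.1, 348.6], [450.5, 344.4]] [[411.5, 259.9], [375.9, 251.1]]
0.11 [[346.7, 348.7], [453.4, 344.3]] [[413.0, 255.9], [376.8, 247.0]]
0.13 [[347.2, 348.7], [456.4, 344.3]] [[414.6, 251.7], [377.8, 242.7]]
```

```bash
python3 - <<'E'
import cv2
a=cv2.imread('pics/t4.png');b=cv2.imread('pics/s4.png')
cv2.imwrite('pics/z4.png',cv2.resize(a[380:580,300:580],None,fx=2.5,fy=2.5))
cv2.imwrite('pics/z4s.png',cv2.resize(b[240:450,250:550],None,fx=2.5,fy=2.5))
E
```

```text
(no output)
```

View pics/z4.png

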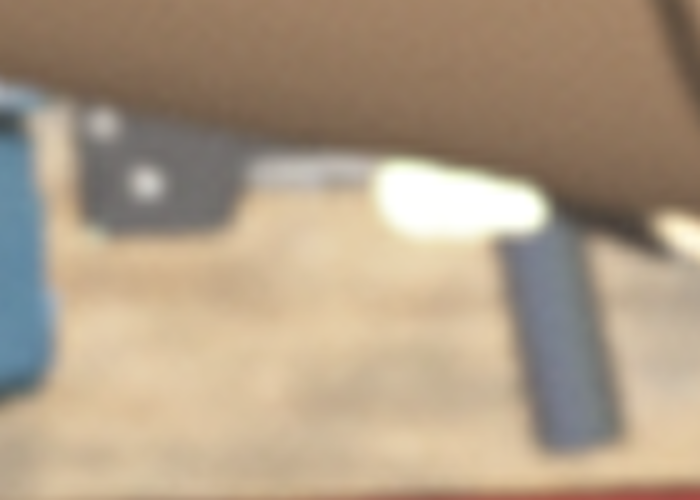

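View pics/z4s.png

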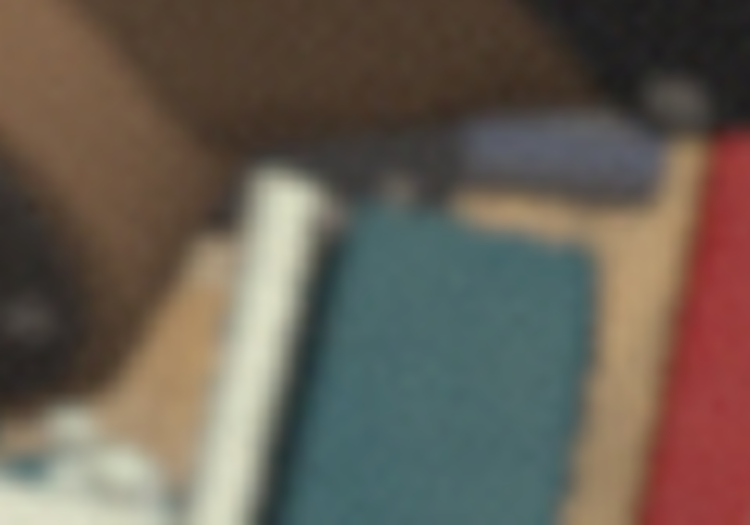

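```bash
python3 - <<'E'
import cv2
from h import *
a=cv2.imread('pics/t2.png')
cv2.imwrite('pics/z2.png',cv2.resize(a[0:90,380:500],None,fx=6,fy=6,interpolation=cv2.INTER_CUBIC))
f=grab_frame("top"); g=grab_frame("side")
for k in(f,g): print(ray(k,320,240))
p=np.array([.441,-.294,.398]); print(proj(g,[p,p-[0,0,.025],p-[0,.044,.025],p-[0,-.044,.025],p+[0,0,.041]]))
E
```

```text
(array([ 0.40635336, -0.16115826,  1.01010108]), array([ 0.21443879, -0.00438122, -0.9767276 ]))
(array([0.46858749, 0.29943559, 1.09076498]), array([ 0.11960775, -0.44273472, -0.88863938]))
[[427.52605632 131.61243686]
 [424.83881102 140.87230709]
 [429.15981327 121.8145811 ]
 [420.31981093 160.78969078]
 [432.23743754 115.37224062]]
```

View pics/z2.png

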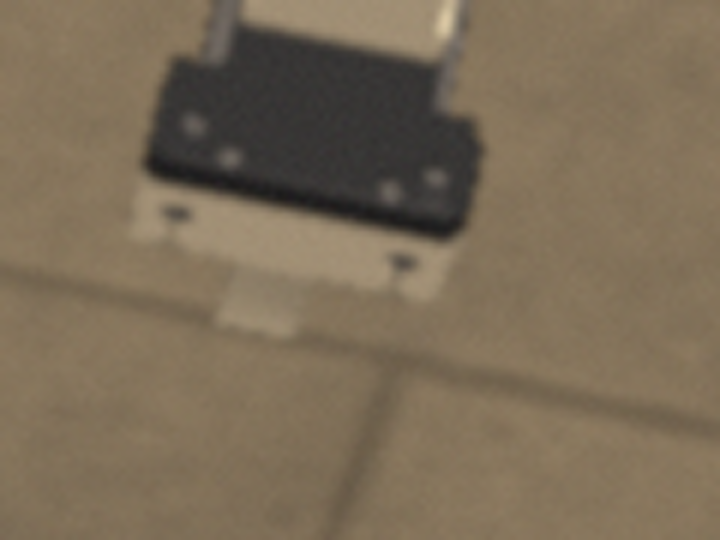

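```bash
python3 -m jog '[[[0.01,-0.06,0.02,0,0,0,0],[0.01,-0.06,0.02,0,0,0,0],[0.02,-0.06,0.02,0,0,0,0],[0,0,0,0,0,0,0],[0,0,0,0,0,0,0]]]';  python3 - <<'E'
from h import *
f=grab_frame("top"); g=grab_frame("side");s=st();p=s["eef_pos"]
print(proj(g,[p,p-[0,0,.025]]))
crop(g,370,80,490,180,6,"s7.png",proj(g,[p,p-[0,0,.025]]))
E
```

```text
t: 10.42
eef_pos: [0.4389, -0.2982, 0.3964]
ee_rot: [3.14, 0.001, -1.574]
force: [-0.2, -0.2, 0.1]
width: 0.0005
t 10.53 p [ 0.439  -0.2969  0.3972] rpy [ 3.141  0.    -1.571] F [-0.05  0.5   0.73] M [-0.02  0.01  0.01] w 0.0005 q [-0.224  0.052  0.018 -0.    -1.538  1.795]
[[428.8923459  130.87312816]
 [426.1768113  140.13314594]]
```

View pics/s7.png

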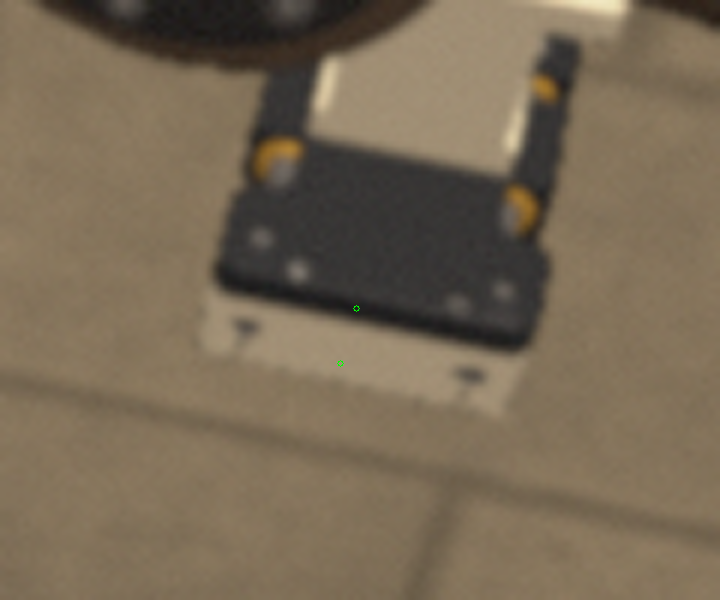

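```bash
python3 - <<'E'
from h import *
g=grab_frame("side")
def ony(u,v,y):
    o,d=ray(g,u,v); return o+d*(y-o[1])/d[1]
for y in (-.2005,-.23,-.258): print(y,ony(429,143,y),ony(429,129.5,y))
o,d=ray(g,423,155)
for y in(-.23,-.25): print("open tip",ony(423,155,y))
E
```

```text
-0.2005 [ 0.43866777 -0.2005      0.48338989] [ 0.44418263 -0.2005      0.51218971]
-0.23 [ 0.43690228 -0.23        0.44755015] [ 0.44274256 -0.23        0.47804937]
-0.258 [ 0.43522656 -0.258       0.41353276] [ 0.44137571 -0.258       0.44564498]
open tip [ 0.44050621 -0.23        0.415372  ]
open tip [ 0.43944541 -0.25        0.3898583 ]
```

```bash
python3 -m jog '[[[0.001,-0.004,-0.05,0,0,0,1],[0,0,-0.05,0,0,0,1],[0,0,-0.05,0,0,0,1],[0,0,-0.05,0,0,0,1],[0,0,-0.05,0,0,0,1],[0,0,-0.05,0,0,0,1],[0,0,-0.04,0,0,0,1],[0,0,-0.02,0,0,0,1],[0,0,-0.006,0,0,0,1],[0,0,-0.004,0,0,0,1],[0,0,0,0,0,0,1]]]'; python3 -m jog '[[[0,0,-0.004,0,0,0,1],[0,0,0,0,0,0,1]]]';python3 -m jog '[[[0,0,-0.004,0,0,0,1],[0,0,0,0,0,0,1]]]'
```

```text
t: 11.95
eef_pos: [0.4412, -0.3008, 0.0284]
ee_rot: [-3.14, -0.0, -1.57]
force: [-0.9, 0.0, 0.2]
width: 0.0874
t: 12.2
eef_pos: [0.4406, -0.3009, 0.0237]
ee_rot: [-3.141, -0.0, -1.571]
force: [0.7, -0.3, 0.5]
width: 0.0876
t: 12.45
eef_pos: [0.4403, -0.3008, 0.0192]
ee_rot: [3.141, 0.0, -1.571]
force: [0.5, -0.5, 0.1]
width: 0.0878
```

```bash
for i in 1; do python3 -m jog '[[[0,0,-0.004,0,0,0,1],[0,0,0,0,0,0,1]]]';python3 -m jog '[[[0,0,-0.004,0,0,0,1],[0,0,0,0,0,0,1]]]';python3 -m jog '[[[0,0,-0.004,0,0,0,1],[0,0,0,0,0,0,1]]]'; done
```

```text
t: 12.7
eef_pos: [0.4403, -0.3008, 0.0152]
ee_rot: [3.141, 0.0, -1.571]
force: [0.2, 0.5, -0.8]
width: 0.0877
t: 12.95
eef_pos: [0.4403, -0.3008, 0.0112]
ee_rot: [3.141, 0.0, -1.571]
force: [-0.2, -0.7, -0.1]
width: 0.0881
t: 13.2
eef_pos: [0.4404, -0.3008, 0.0072]
ee_rot: [3.141, 0.0, -1.571]
force: [0.4, 0.3, -0.2]
width: 0.0875
```

```bash
python3 -m jog '[[[0,0,-0.003,0,0,0,1],[0,0,0,0,0,0,1]]]';python3 -m jog '[[[0,0,-0.003,0,0,0,1],[0,0,0,0,0,0,1]]]';python3 -m jog '[[[0,0,-0.003,0,0,0,1],[0,0,0,0,0,0,1]]]'
```

```text
t: 13.45
eef_pos: [0.4404, -0.3008, 0.0043]
ee_rot: [3.141, 0.0, -1.571]
force: [-0.2, 0.4, -0.1]
width: 0.0876
t: 13.7
eef_pos: [0.4404, -0.3008, 0.0013]
ee_rot: [3.141, 0.0, -1.571]
force: [-1.0, 0.1, -0.5]
width: 0.0873
t: 13.95
eef_pos: [0.4404, -0.3008, -0.0017]
ee_rot: [3.141, 0.0, -1.571]
force: [0.1, 0.8, -1.0]
width: 0.087
```

```bash
python3 - <<'E'
from h import *
f=grab_frame("top"); g=grab_frame("side");st()
crop(g,330,180,480,270,5,"s8.png");crop(f,330,320,440,380,6,"t8.png")
E
```

```text
t 14.05 p [ 0.4406 -0.3009 -0.0015] rpy [ 3.142 -0.    -1.571] F [ 0.63  1.29 -0.16] M [-0.02  0.02 -0.02] w 0.0878 q [-0.231  0.378 -0.555  0.    -0.638  1.802]
```

View pics/s8.png

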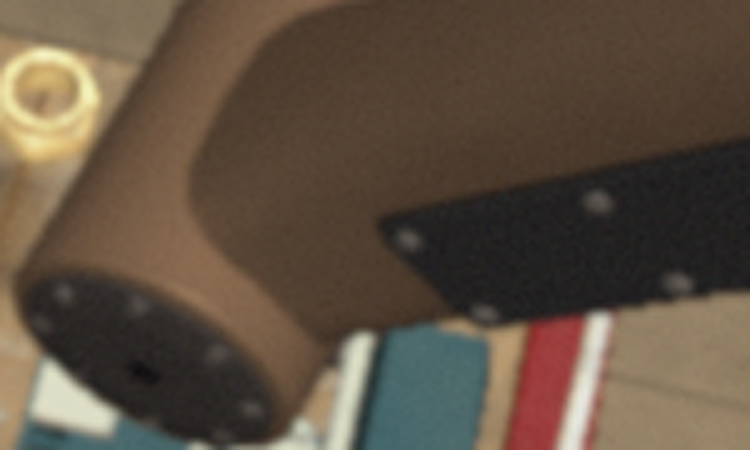

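View pics/t8.png

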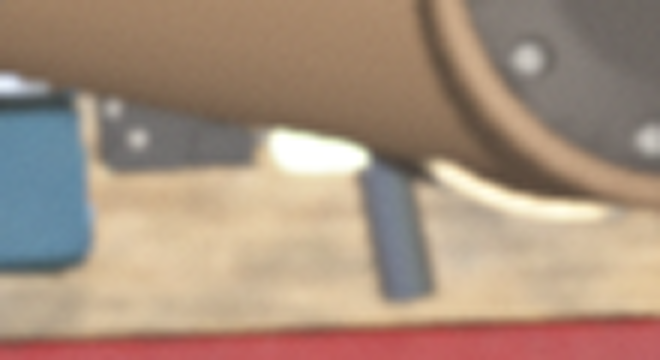

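```bash
for r in 1; do python3 -m jog '[[[0,0,-0.003,0,0,0,1],[0,0,0,0,0,0,1]]]';python3 -m jog '[[[0,0,-0.003,0,0,0,1],[0,0,0,0,0,0,1]]]';python3 -m jog '[[[0,0,-0.002,0,0,0,1],[0,0,0,0,0,0,1]]]';python3 -m jog '[[[0,0,-0.002,0,0,0,1],[0,0,0,0,0,0,1]]]'; done
```

```text
t: 14.3
eef_pos: [0.4405, -0.3008, -0.0047]
ee_rot: [3.141, 0.0, -1.571]
force: [-0.3, -0.3, 0.2]
width: 0.0881
t: 14.55
eef_pos: [0.4404, -0.3008, -0.0077]
ee_rot: [3.141, 0.0, -1.571]
force: [0.3, -0.1, -0.2]
width: 0.0876
t: 14.8
eef_pos: [0.4407, -0.3009, -0.0086]
ee_rot: [-3.141, -0.0, -1.57]
force: [-2.5, 3.0, 11.0]
width: 0.0877
t: 15.05
eef_pos: [0.4408, -0.3009, -0.0088]
ee_rot: [-3.141, -0.001, -1.57]
force: [-8.5, 7.8, 32.4]
width: 0.0877
```

```bash
python3 -c "
from h import *
st()"; python3 -m jog '[[[0,0,0.003,0,0,0,1],[0,0,0.003,0,0,0,1],[0,0,0,0,0,0,0],[0,0,0,0,0,0,0],[0,0,0,0,0,0,0],[0,0,0,0,0,0,0],[0,0,0,0,0,0,0],[0,0,0,0,0,0,0],[0,0,0,0,0,0,0],[0,0,0,0,0,0,0],[0,0,0,0,0,0,0]]]' 20; python3 -c "
from h import *
st()"
```

```text
t 15.05 p [ 0.4408 -0.3009 -0.0088] rpy [-3.141e+00 -1.000e-03 -1.570e+00] F [-8.54  7.77 32.36] M [ 3.02  3.02 -0.15] w 0.0877 q [-2.310e-01  3.890e-01 -5.620e-01  1.000e-03 -6.190e-01  1.802e+00]
t: 16.42
eef_pos: [0.4407, -0.3008, -0.0054]
ee_rot: [-3.141, -0.0, -1.571]
force: [0.4, -0.1, -0.1]
width: 0.0181
t 16.43 p [ 0.4407 -0.3008 -0.0054] rpy [-3.141 -0.    -1.571] F [ 0.43 -0.09 -0.1 ] M [ 0.07 -0.09 -0.04] w 0.0181 q [-0.231  0.384 -0.559  0.    -0.628  1.802]
```

```bash
python3 -m jog '[[[0,0,0,0,0,0,0],[0,0,0,0,0,0,0],[0,0,0.002,0,0,0,0],[0,0,0.004,0,0,0,0],[0,0,0.008,0,0,0,0],[0,0,0.02,0,0,0,0],[0,0,0.03,0,0,0,0],[0,0,0,0,0,0,0]]]' 60; python3 - <<'E'
from h import *
f=grab_frame("top"); g=grab_frame("side");st()
crop(g,330,180,480,270,5,"s9.png");crop(f,330,250,440,380,5,"t9.png")
E
```

```text
t: 17.42
eef_pos: [0.4424, -0.3014, 0.0613]
ee_rot: [-3.137, -0.002, -1.57]
force: [0.5, 0.4, -1.8]
width: 0.0169
t 17.52 p [ 0.4406 -0.3008  0.0589] rpy [-3.141  0.    -1.571] F [ 0.55 -0.73 -3.11] M [-0.01  0.03 -0.01] w 0.0169 q [-0.231  0.289 -0.502 -0.    -0.779  1.802]
```

View pics/s9.png

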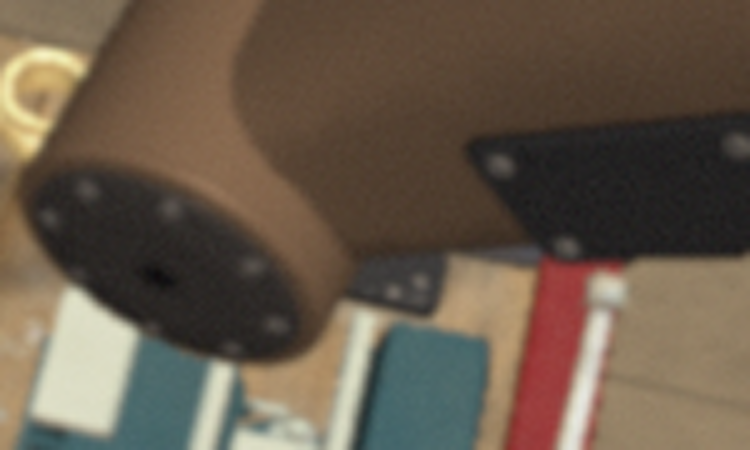

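View pics/t9.png

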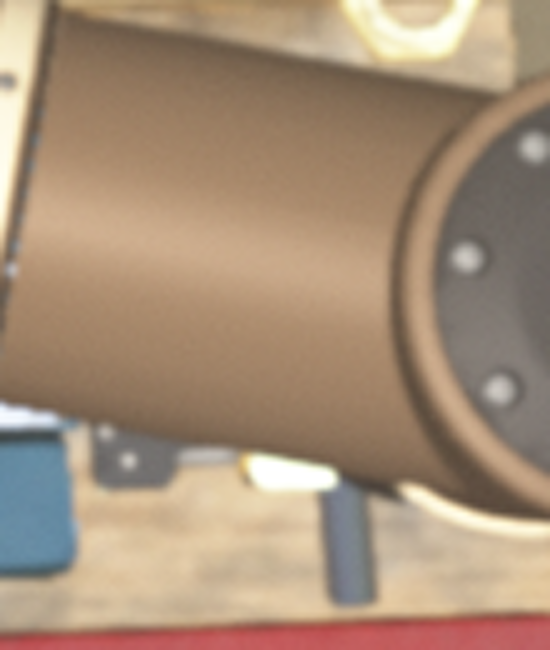

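```bash
python3 - <<'E'
from h import *
f=grab_frame("top")
for n,p in dict(cutR=(260,330),cutR2=(258,350),cutend=(215,385),ringR=(223,288),ringNear=(207,303),viceL=(277,330),viceLfar=(281,265),strip=(260,378),shavings=(256,292)).items(): print(n,onz(f,*p,.01).round(3))
import cv2
a=cv2.imread('pics/top0.png'); cv2.imwrite('pics/z0.png',cv2.resize(a[240:400,180:340],None,fx=4,fy=4,interpolation=cv2.INTER_CUBIC))
E
```

```text
cutR [ 0.445 -0.037  0.01 ]
cutR2 [ 0.406 -0.033  0.01 ]
cutend [0.341 0.053 0.01 ]
ringR [0.533 0.038 0.01 ]
ringNear [0.503 0.07  0.01 ]
viceL [ 0.444 -0.072  0.01 ]
viceLfar [ 0.576 -0.083  0.01 ]
strip [ 0.351 -0.036  0.01 ]
shavings [ 0.522 -0.03   0.01 ]
```

View pics/z0.png

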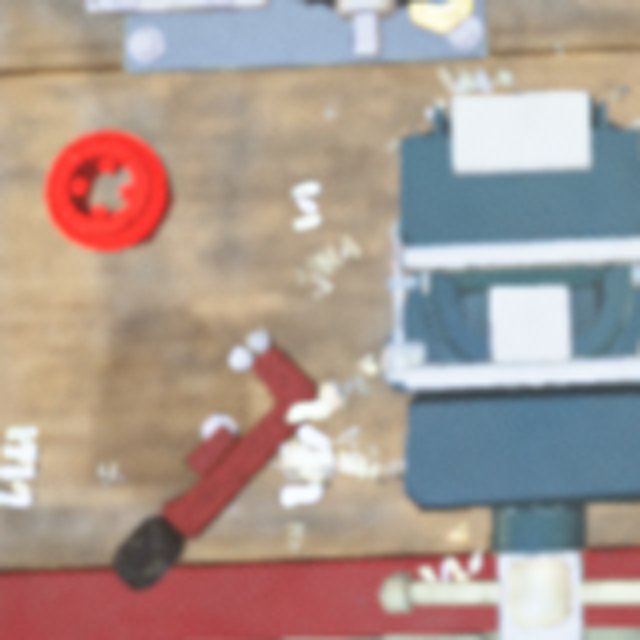

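```bash
python3 -m jog '[[[0,0,0.04,0,0,0,0],[0,0,0.05,0,0,0,0],[0,0,0.05,0,0,0,0],[0,0,0.05,0,0,0,0],[0,0,0.05,0,0,0,0],[0,0.02,0.02,0,0,0,0],[0,0.04,0,0,0,0,0],[0.005,0.05,0,0,0,0,0],[0.005,0.05,0,0,0,0,0],[0.005,0.05,0,0,0,0,0],[0.005,0.03,0,0,0,0,0],[0,0,0,0,0,0,0],[0,0,0,0,0,0,0]]]' 60; python3 - <<'E'
from h import *
f=grab_frame("top"); g=grab_frame("side");st()
cv2.imwrite("pics/s10.png",g["pixels"][:,:,::-1]);cv2.imwrite("pics/t10.png",f["pixels"][:,:,::-1])
E
```

```text
t: 19.2
eef_pos: [0.4603, -0.0609, 0.3177]
ee_rot: [3.14, -0.0, -1.57]
force: [-0.2, -0.9, -2.6]
width: 0.0171
t 19.3 p [ 0.4603 -0.0615  0.318 ] rpy [ 3.141 -0.    -1.571] F [ 0.13 -0.31 -2.44] M [-0.02 -0.07  0.  ] w 0.017 q [ 0.293 -0.051 -0.256 -0.    -1.366  1.277]
```

View pics/s10.png

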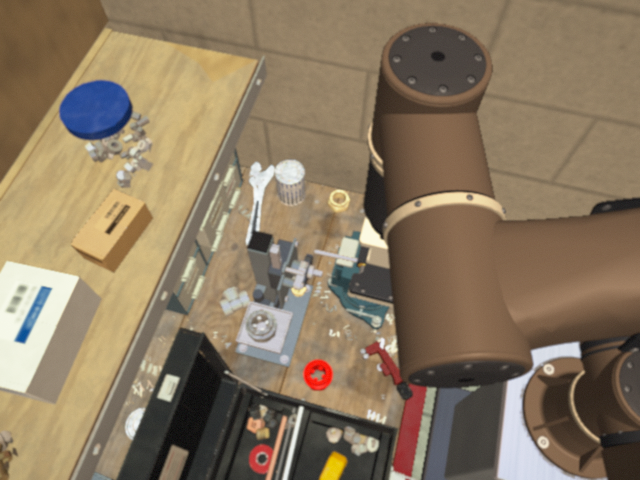

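View pics/t10.png

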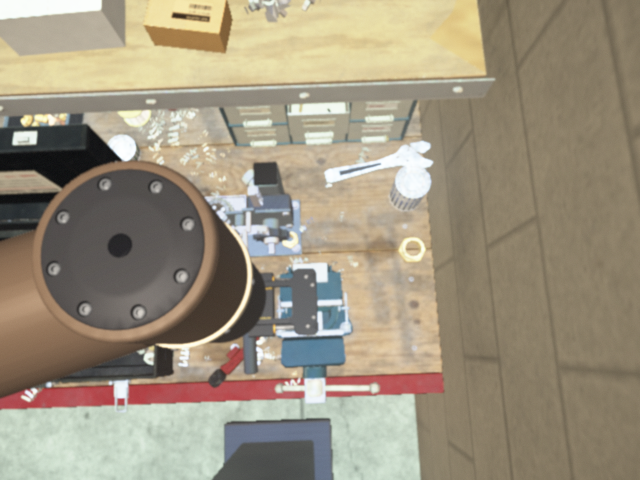

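```bash
python3 - <<'E'
import cv2
a=cv2.imread('pics/s10.png');b=cv2.imread('pics/t10.png')
cv2.imwrite('pics/z10s.png',cv2.resize(a[225:305,300:400],None,fx=7,fy=7,interpolation=cv2.INTER_CUBIC))
cv2.imwrite('pics/z10t.png',cv2.resize(b[230:390,200:350],None,fx=4,fy=4,interpolation=cv2.INTER_CUBIC))
E
```

```text
(no output)
```

View pics/z10s.png

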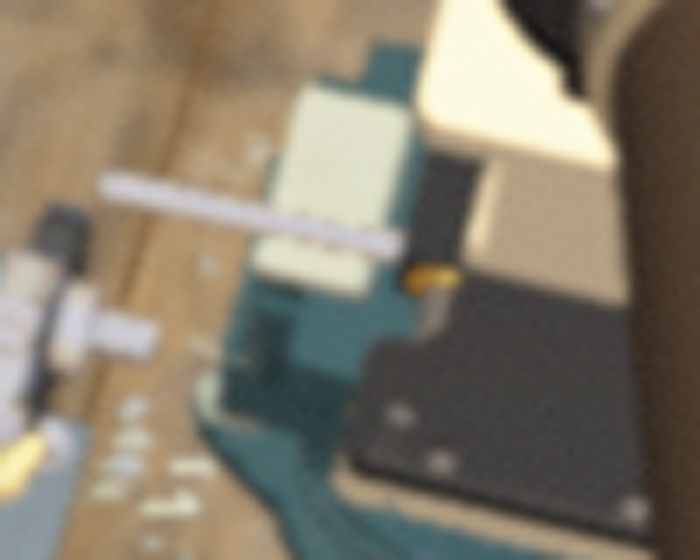

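View pics/z10t.png

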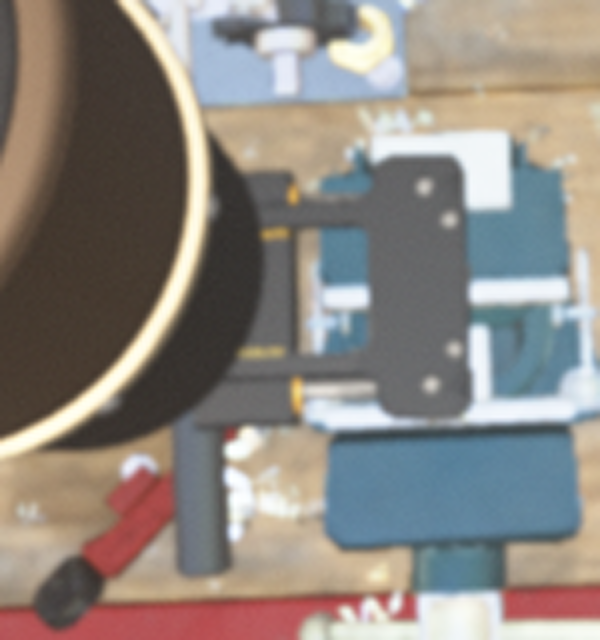

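```bash
python3 - <<'E'
from h import *
f=grab_frame("top"); g=grab_frame("side");
def ony(c,u,v,y):
    o,d=ray(c,u,v); return o+d*(y-o[1])/d[1]
S=lambda u,v:(300+u/7-.5,225+v/7-.5)
for y in(-.058,-.0615,-.065): print("tip",ony(g,*S(105,184),y),"mid",ony(g,*S(390,243),y))
print("rear top: y at z",[ (z,onz(f,250,372,z).round(4)) for z in(.28,.3,.32,.34)])
E
```

```text
tip [ 0.57439956 -0.058       0.3299254 ] mid [ 0.50606813 -0.058       0.33626862]
tip [ 0.57543567 -0.0615      0.32247528] mid [ 0.50643514 -0.0615      0.32888061]
tip [ 0.57647178 -0.065       0.31502515] mid [ 0.50680215 -0.065       0.3214926 ]
rear top: y at z [(0.28, array([ 0.3751, -0.0554,  0.28  ])), (0.3, array([ 0.3759, -0.0583,  0.3   ])), (0.32, array([ 0.3768, -0.0612,  0.32  ])), (0.34, array([ 0.3777, -0.0641,  0.34  ]))]
```

```bash
python3 - <<'E'
from h import *
f=grab_frame("top"); g=grab_frame("side")
print([(p,(proj(f,[p])[0]-[200,230])*4) for p in ([.5754,-.0615,.3225],[.5754,-.0615,.332],[.5,-.0615,.33],[.5744,-.058,.33])])
crop(f,220,200,320,280,7,"z11.png",proj(f,[[.5754,-.0615,.3225],[.5,-.0615,.33],[.54,-.0615,.326]]))
E
```

```text
[([0.5754, -0.0615, 0.3225], array([194.67895725,   2.43604901])), ([0.5754, -0.0615, 0.332], array([190.77617562,  -3.76085568])), ([0.5, -0.0615, 0.33], array([193.38311549, 206.56364558])), ([0.5744, -0.058, 0.33], array([181.87278521,   0.65140738]))]
```

View pics/z11.png

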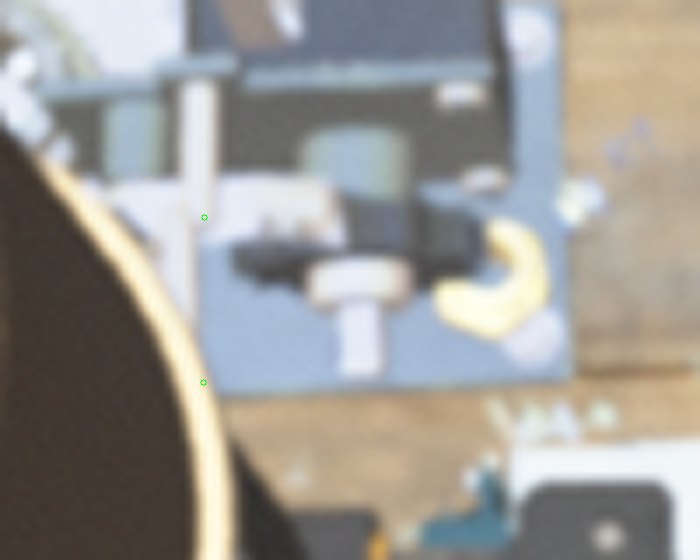

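```bash
python3 -m jog '[[[0,-0.0025,-0.03,0,0,0,0],[0,0,-0.03,0,0,0,0],[0,0,-0.025,0,0,0,0],[0,0,-0.015,0,0,0,0],[0,0,-0.0065,0,0,0,0],[0,0,0,0,0,0,0],[0,0,0,0,0,0,0]]]' 60; python3 - <<'E'
from h import *
f=grab_frame("top"); g=grab_frame("side");s=st();p=s["eef_pos"]
t=p+[.114,.0035,.012];A=np.array([.6,-.0615,.231])
crop(f,220,200,320,280,7,"t12.png",proj(f,[t,A]));crop(g,270,230,370,310,7,"s12.png",proj(g,[t,A]))
E
```

```text
t: 20.38
eef_pos: [0.4612, -0.0633, 0.2129]
ee_rot: [-3.14, 0.0, -1.57]
force: [-0.1, -0.3, -1.7]
width: 0.0169
t 20.48 p [ 0.4611 -0.0633  0.2128] rpy [-3.14   0.    -1.571] F [-0.28  0.7  -2.63] M [ 0.01 -0.04 -0.03] w 0.0168 q [ 0.289  0.009 -0.438  0.    -1.122  1.282]
```

View pics/t12.png

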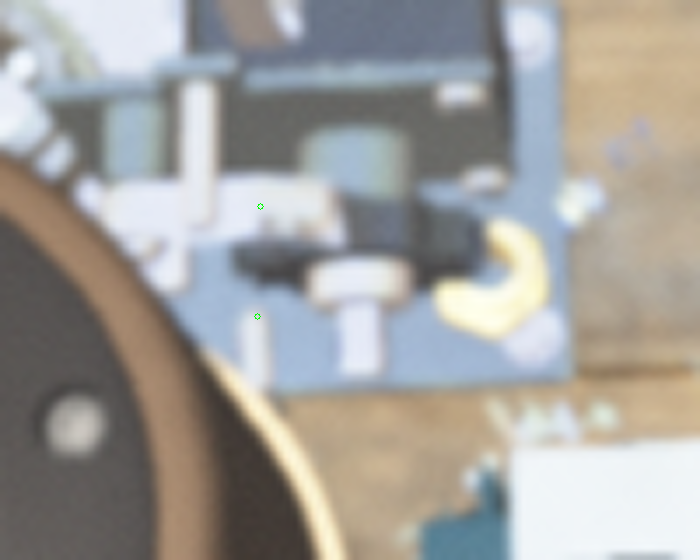

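View pics/s12.png

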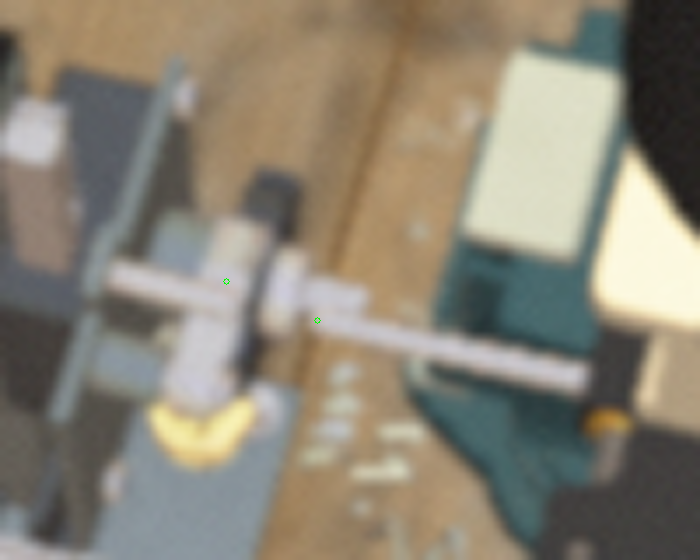

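```bash
python3 -m jog '[[[0,0,-0.003,0,0,0,0],[0.005,0,0,0,0,0,0],[0.006,0,0,0,0,0,0],[0.004,0,0,0,0,0,0],[0.003,0,0,0,0,0,0]]]'; python3 -m jog '[[[0.004,0,0,0,0,0,0],[0.003,0,0,0,0,0,0],[0,0,0,0,0,0,0]]]';python3 -m jog '[[[0.004,0,0,0,0,0,0],[0.004,0,0,0,0,0,0],[0.004,0,0,0,0,0,0],[0,0,0,0,0,0,0]]]'; python3 - <<'E'
from h import *
f=grab_frame("top"); g=grab_frame("side");s=st();p=s["eef_pos"]
t=p+[.114,.0035,.012];A=np.array([.6,-.0615,.231])
crop(f,220,200,320,280,7,"t13.png",proj(f,[t,A]));crop(g,270,230,370,310,7,"s13.png",proj(g,[t,A]))
E
```

```text
t: 21.1
eef_pos: [0.4789, -0.0634, 0.2089]
ee_rot: [3.141, -0.0, -1.571]
force: [-0.2, 0.6, -1.3]
width: 0.017
t: 21.48
eef_pos: [0.4858, -0.0633, 0.209]
ee_rot: [3.141, -0.0, -1.571]
force: [-0.0, -1.0, -1.4]
width: 0.0174
t: 21.98
eef_pos: [0.4979, -0.0634, 0.2089]
ee_rot: [3.141, -0.0, -1.571]
force: [0.4, -0.0, -2.1]
width: 0.017
t 22.07 p [ 0.4976 -0.0634  0.2089] rpy [ 3.141 -0.    -1.571] F [ 0.43  0.39 -2.66] M [-0.05  0.01  0.  ] w 0.017 q [ 0.266  0.078 -0.375 -0.    -1.119  1.305]
```

View pics/t13.png

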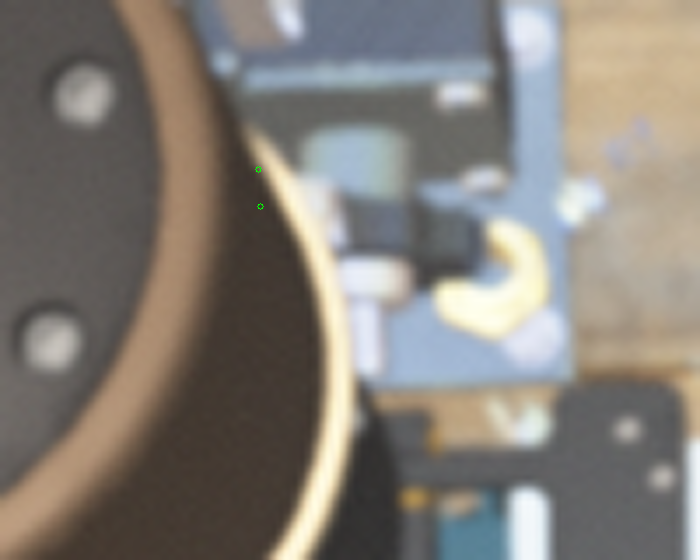

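View pics/s13.png

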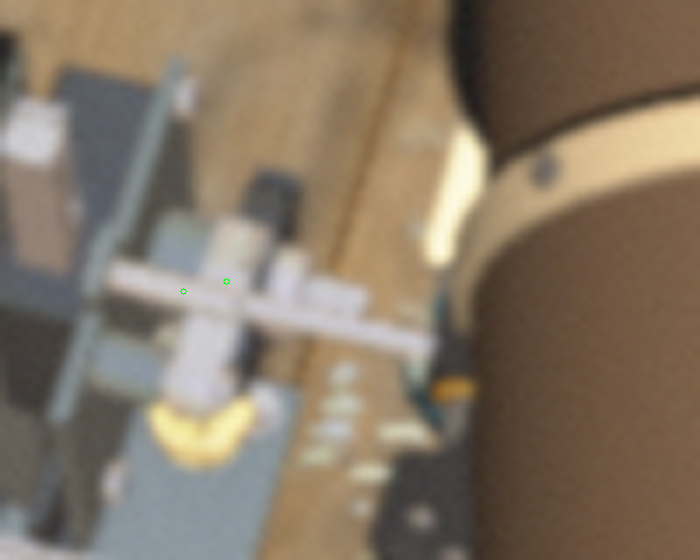

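```bash
python3 -m jog '[[[0,0,0.001,0,0,0,0],[0,0,0.001,0,0,0,0],[0,0,0.0005,0,0,0,0]]]' |tr '\n' ' '; for i in 1 2 3 4 5;do python3 -c "
from h import *
print(monitor.get_state()['force'].round(2),end=' ')"; done; python3 -m jog '[[[0,0,0.0007,0,0,0,0],[0,0,0,0,0,0,0]]]'|tr '\n' ' ';python3 -m jog '[[[0,0,0.0007,0,0,0,0],[0,0,0,0,0,0,0]]]'|tr '\n' ' ';python3 -m jog '[[[0,0,0.0005,0,0,0,0],[0,0,0,0,0,0,0]]]'|tr '\n' ' '; python3 -c "
from h import *
st()"
```

```text
t: 22.45 eef_pos: [0.4976, -0.0633, 0.2117] ee_rot: [-3.141, 0.0, -1.571] force: [-0.7, 0.5, -3.0] width: 0.0168 [-0.68  0.48 -3.01] [-0.68  0.48 -3.01] [-0.68  0.48 -3.01] [-0.68  0.48 -3.01] [-0.68  0.48 -3.01] t: 22.7 eef_pos: [0.4976, -0.0633, 0.2123] ee_rot: [-3.141, 0.0, -1.571] force: [0.4, 0.6, -2.5] width: 0.017 t: 22.95 eef_pos: [0.4975, -0.0634, 0.2129] ee_rot: [3.141, -0.0, -1.571] force: [-0.2, -0.9, -3.2] width: 0.0172 t: 23.2 eef_pos: [0.4975, -0.0633, 0.2134] ee_rot: [3.141, 0.0, -1.571] force: [1.2, 0.3, -3.0] width: 0.0171 t 23.2 p [ 0.4975 -0.0633  0.2134] rpy [ 3.141  0.    -1.571] F [ 1.17  0.27 -2.97] M [-0.01  0.01 -0.04] w 0.0171 q [ 0.266  0.074 -0.368 -0.    -1.129  1.305]
```

```bash
cat > q.py <<'E'
from h import *
s=monitor.get_state(); print("t",round(s["t"],2),"z",round(s["eef_pos"][2],4),"Fz",round(s["force"][2],2),"My",round(s["moment"][1],3),"w",round(s["width"],4))
E
python3 -m jog '[[[0,0,0.0005,0,0,0,0],[0,0,0,0,0,0,0]]]' >/dev/null; python3 q.py; python3 -m jog '[[[0,0,0.0005,0,0,0,0],[0,0,0,0,0,0,0]]]' >/dev/null; python3 q.py;python3 -m jog '[[[0,0,0.0004,0,0,0,0],[0,0,0,0,0,0,0]]]' >/dev/null; python3 q.py
```

```text
t 23.45 z 0.2139 Fz -3.71 My 0.065 w 0.0169
t 23.7 z 0.2144 Fz -2.79 My 0.048 w 0.0169
t 23.95 z 0.2148 Fz -4.66 My 0.13 w 0.017
```

```bash
python3 -m jog '[[[0,0,0.0003,0,0,0,0],[0,0,0,0,0,0,0]]]' >/dev/null; python3 q.py; python3 -m jog '[[[0,0,0.0003,0,0,0,0],[0,0,0,0,0,0,0]]]' >/dev/null; python3 q.py;python3 -m jog '[[[0,0,0.0003,0,0,0,0],[0,0,0,0,0,0,0]]]' >/dev/null; python3 q.py
```

```text
t 24.2 z 0.2151 Fz -2.86 My 0.113 w 0.017
t 24.45 z 0.2154 Fz -4.0 My 0.201 w 0.0171
t 24.7 z 0.2157 Fz -4.48 My 0.334 w 0.0167
```

```bash
python3 -m jog '[[[0,0,0.0003,0,0,0,0],[0,0,0,0,0,0,0]]]' >/dev/null; python3 q.py; python3 -m jog '[[[0,0,0.0003,0,0,0,0],[0,0,0,0,0,0,0]]]' >/dev/null; python3 q.py;python3 - <<'E'
from h import *
g=grab_frame("side");crop(g,225,220,345,340,6,"s14.png")
E
```

```text
t 24.95 z 0.216 Fz -5.43 My 0.282 w 0.0172
t 25.2 z 0.2163 Fz -4.66 My 0.324 w 0.0171
```

View pics/s14.png

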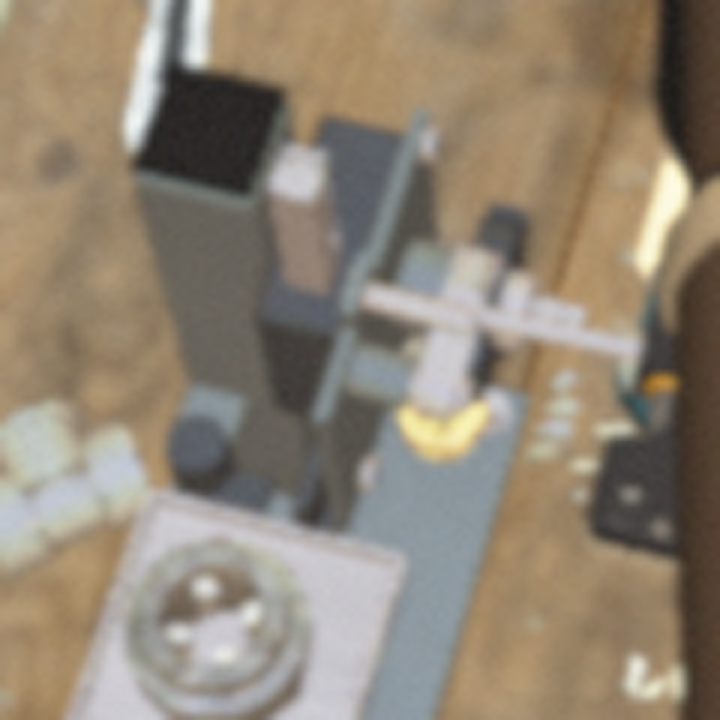

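```bash
for k in 1; do python3 -m jog '[[[0,0,0.0003,0,0,0,0],[0,0,0,0,0,0,0]]]' >/dev/null; python3 q.py; python3 -m jog '[[[0,0,0.0003,0,0,0,0],[0,0,0,0,0,0,0]]]' >/dev/null; python3 q.py;python3 -m jog '[[[0,0,0.0003,0,0,0,0],[0,0,0,0,0,0,0]]]' >/dev/null; python3 q.py; python3 -m jog '[[[0,0,0.0003,0,0,0,0],[0,0,0,0,0,0,0]]]' >/dev/null; python3 q.py; done
```

```text
t 25.5 z 0.2166 Fz -5.3 My 0.388 w 0.0171
t 25.75 z 0.2169 Fz -5.73 My 0.458 w 0.0168
t 26.0 z 0.2172 Fz -5.68 My 0.464 w 0.0174
t 26.25 z 0.2175 Fz -6.17 My 0.491 w 0.0165
```

```bash
for k in 1; do python3 -m jog '[[[0,0,0.0003,0,0,0,0],[0,0,0,0,0,0,0]]]' >/dev/null; python3 q.py; python3 -m jog '[[[0,0,0.0003,0,0,0,0],[0,0,0,0,0,0,0]]]' >/dev/null; python3 q.py;python3 -m jog '[[[0,0,0.0003,0,0,0,0],[0,0,0,0,0,0,0]]]' >/dev/null; python3 q.py; done
```

```text
t 26.5 z 0.2178 Fz -6.66 My 0.498 w 0.017
t 26.75 z 0.2181 Fz -7.23 My 0.509 w 0.0171
t 27.0 z 0.2184 Fz -6.39 My 0.577 w 0.0169
```

```bash
for k in 1; do python3 -m jog '[[[0,0,0.0003,0,0,0,0],[0,0,0,0,0,0,0]]]' >/dev/null; python3 q.py; python3 -m jog '[[[0,0,0.0003,0,0,0,0],[0,0,0,0,0,0,0]]]' >/dev/null; python3 q.py; done; python3 - <<'E'
from h import *
g=grab_frame("side");crop(g,225,220,345,340,6,"s15.png")
import cv2
a=cv2.imread("pics/s14.png");b=cv2.imread("pics/s15.png")
cv2.imwrite("pics/cmp.png",np.hstack([a[180:480,330:680],b[180:480,330:680]]))
E
```

```text
t 27.25 z 0.2187 Fz -5.96 My 0.728 w 0.017
t 27.5 z 0.219 Fz -7.58 My 0.747 w 0.0168
```

View pics/cmp.png

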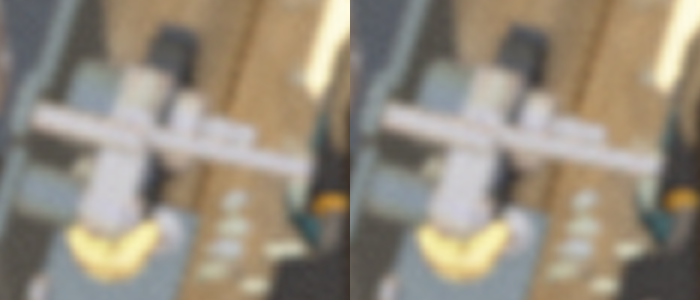

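```bash
python3 -m jog '[[[0,0,0.0003,0,0,0,0],[0,0,0,0,0,0,0]]]' >/dev/null; python3 q.py; python3 -m jog '[[[0,0,0.0003,0,0,0,0],[0,0,0,0,0,0,0]]]' >/dev/null; python3 q.py
```

```text
t 27.8 z 0.2193 Fz -6.49 My 0.758 w 0.0171
t 28.05 z 0.2196 Fz -6.23 My 0.683 w 0.0173
```

```bash
cat > avg.py <<'E'
from h import *
F=[];M=[]
for i in range(8):
    g=grab_frame("side"); s=monitor.get_state(); F.append(s["force"]);M.append(s["moment"])
print("t",round(s["t"],2),"z",round(s["eef_pos"][2],4),"F",np.mean(F,0).round(2),"M",np.mean(M,0).round(3),"sd",np.std(F,0).round(2))
E
python3 avg.py
```

```text
t 28.45 z 0.2196 F [-0.54  2.05 -7.45] M [0.548 0.698 0.155] sd [0.31 0.36 0.2 ]
```

```bash
python3 -m jog '[[[0,0.001,0,0,0,0,0],[0,0.001,0,0,0,0,0],[0,0,0,0,0,0,0]]]' >/dev/null; python3 avg.py
```

```text
t 29.23 z 0.2196 F [-0.95 -0.9  -6.97] M [-0.452  0.862 -0.111] sd [0.35 0.66 0.47]
```

```bash
python3 -m jog '[[[0,0,0.0003,0,0,0,0],[0,0,0,0,0,0,0]]]' >/dev/null; python3 q.py; python3 -m jog '[[[0,0,0.0003,0,0,0,0],[0,0,0,0,0,0,0]]]' >/dev/null; python3 q.py;  python3 -m jog '[[[0,0,0.0003,0,0,0,0],[0,0,0,0,0,0,0]]]' >/dev/null; python3 avg.py
```

```text
t 29.48 z 0.2199 Fz -7.71 My 0.934 w 0.0171
t 29.73 z 0.2202 Fz -6.77 My 1.072 w 0.0174
t 30.38 z 0.2205 F [-1.96 -0.69 -7.03] M [-0.331  1.189 -0.071] sd [0.36 0.43 0.6 ]
```

```bash
python3 - <<'E'
from h import *
f=grab_frame("top");g=grab_frame("side");crop(g,270,225,350,295,9,"s16.png");st()
crop(f,200,200,340,400,3,"t16.png")
E
```

```text
t 30.48 p [ 0.4975 -0.0614  0.2205] rpy [ 3.141 -0.    -1.571] F [-2.07 -0.36 -7.2 ] M [-0.35  1.2  -0.07] w 0.0171 q [ 0.27   0.068 -0.358 -0.    -1.145  1.301]
```

View pics/s16.png

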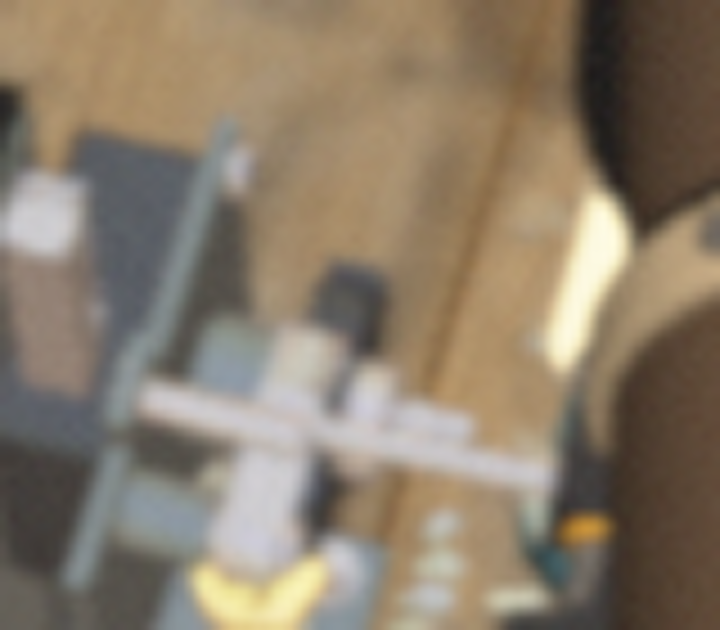

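View pics/t16.png

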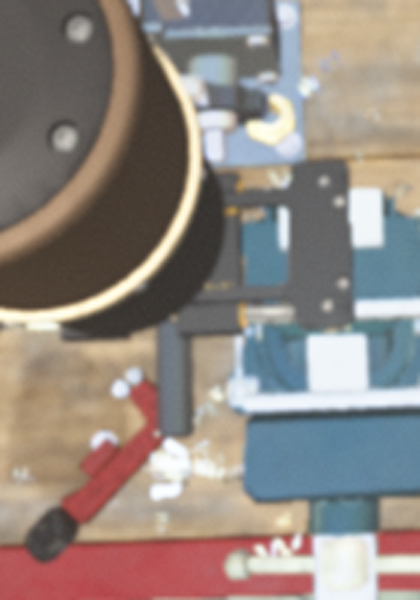

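```bash
python3 - <<'E'
from h import *
import cv2
f=grab_frame("top");g=grab_frame("side")
for z in(.21,.23,.25,.27): print(z,onz(f,258.0,343.5,z).round(4))
def ony(c,u,v,y):
    o,d=ray(c,u,v); return o+d*(y-o[1])/d[1]
S=lambda u,v:(270+u/9-.5,225+v/9-.5)
for p in((545,473),(480,460),(400,445)): print(ony(g,*S(*p),-.060).round(4))
crop(f,240,290,290,350,10,"t17.png")
E
```

```text
0.21 [ 0.416  -0.0585  0.21  ]
0.23 [ 0.4157 -0.0611  0.23  ]
0.25 [ 0.4155 -0.0637  0.25  ]
0.27 [ 0.4152 -0.0662  0.27  ]
[ 0.5465 -0.06    0.2336]
[ 0.56   -0.06    0.2318]
[ 0.5767 -0.06    0.229 ]
```

View pics/t17.png

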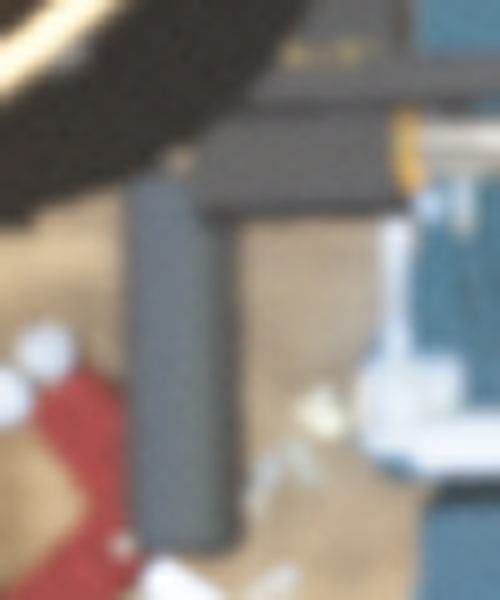

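```bash
python3 -m jog '[[[0,0,-0.003,0,0,0,0],[0,0,-0.003,0,0,0,0],[0,0,-0.001,0,0,0,0],[-0.01,0,0,0,0,0,0],[-0.015,0,0,0,0,0,0],[-0.02,0,0,0,0,0,0],[0,0,0.004,-0.18,0,0,0],[0,0,0.004,-0.185,0,0,0],[0,0,0.002,-0.185,0,0,0],[0,0,0,-0.18,0,0,0],[0,0,0,0,-0.12,0,0],[0,0,0,0,0,0,0],[0,0,0,0,0,0,0]]]' 60; python3 - <<'E'
from h import *
f=grab_frame("top"); g=grab_frame("side");s=st();p=s["eef_pos"]
t=p+[.114,.0035,.012];A=np.array([.6,-.0615,.231])
crop(f,220,200,320,280,7,"t18.png",proj(f,[t,A]));crop(g,270,230,370,310,7,"s18.png",proj(g,[t,A]))
E
```

```text
t: 32.2
eef_pos: [0.4526, -0.0612, 0.2243]
ee_rot: [-2.981, -0.721, -1.677]
force: [0.4, 0.1, -1.8]
width: 0.0169
t 32.3 p [ 0.4529 -0.0613  0.2243] rpy [-2.98  -0.721 -1.679] F [-0.37 -0.08 -1.64] M [2.76 0.34 0.01] w 0.0169 q [ 0.79   0.09  -0.784  0.593 -1.26   0.383]
```

View pics/t18.png

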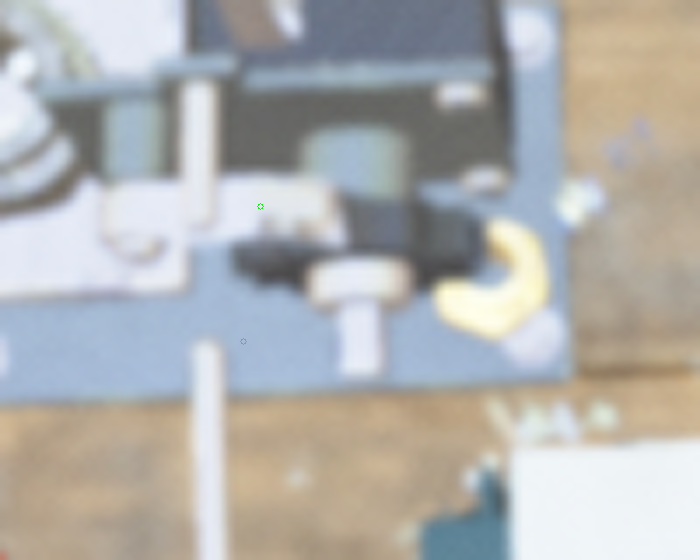

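View pics/s18.png

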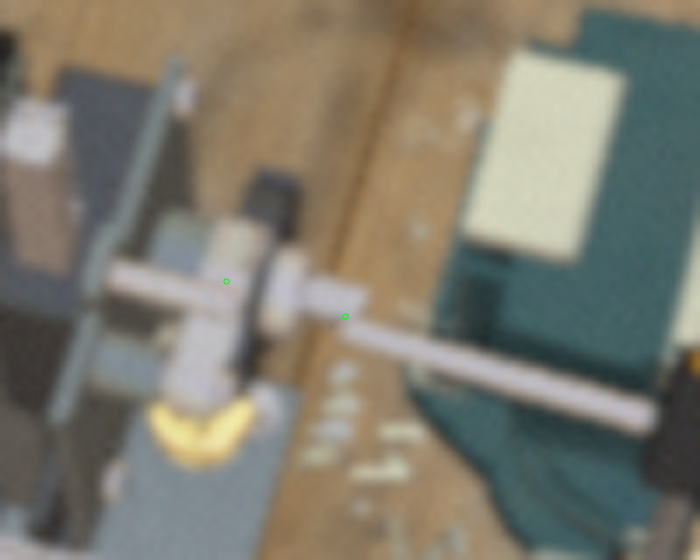

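```bash
cat > line.py <<'E'
from h import *
def lineof(f,a,b,g,c,d):
    o1,r1=ray(f,*a);_,r2=ray(f,*b);o2,r3=ray(g,*c);_,r4=ray(g,*d)
    n1=np.cross(r1,r2);n2=np.cross(r3,r4);D=np.cross(n1,n2);D/=np.linalg.norm(D); D*=np.sign(D[0])
    tip,e=tri(f,a,g,c); return tip,e,D
if __name__=="__main__":
    f=grab_frame("top");g=grab_frame("side")
    T=lambda u,v:(220+u/7-.5,200+v/7-.5);S=lambda u,v:(270+u/7-.5,230+v/7-.5)
    print(lineof(f,T(206,342),T(213,550),g,S(347,326),S(645,412)))
E
python3 line.py; python3 avg.py
```

```text
(array([ 0.56460998, -0.0507868 ,  0.24752947]), np.float64(0.00018706126928507948), array([0.99457061, 0.00959901, 0.10362031]))
t 32.8 z 0.2235 F [ 0.24 -0.12 -1.9 ] M [2.749 0.297 0.004] sd [0.46 0.46 0.5 ]
```

```bash
python3 -m jog '[[[0,-0.005,-0.008,0,0.08,0,0],[0.01,-0.0042,-0.0078,0,0,0,0],[0.004,0,0,0,0,0,0],[0,0,0,0,0,0,0],[0,0,0,0,0,0,0]]]' 60; python3 - <<'E'
from h import *
f=grab_frame("top"); g=grab_frame("side");s=st();p=s["eef_pos"]
t=np.array([.579,-.060,.2225]);A=np.array([.6,-.0615,.231])
crop(f,220,200,320,280,7,"t19.png",proj(f,[t,A]));crop(g,270,230,370,310,7,"s19.png",proj(g,[t,A]))
E
```

```text
t: 33.42
eef_pos: [0.4665, -0.0706, 0.2079]
ee_rot: [-3.087, -0.729, -1.607]
force: [0.7, 0.7, -1.5]
width: 0.0171
t 33.52 p [ 0.4665 -0.0705  0.208 ] rpy [-3.087 -0.729 -1.607] F [-0.05 -0.42 -1.3 ] M [ 2.73  0.06 -0.03] w 0.0171 q [ 0.723  0.157 -0.742  0.581 -1.243  0.478]
```

View pics/t19.png

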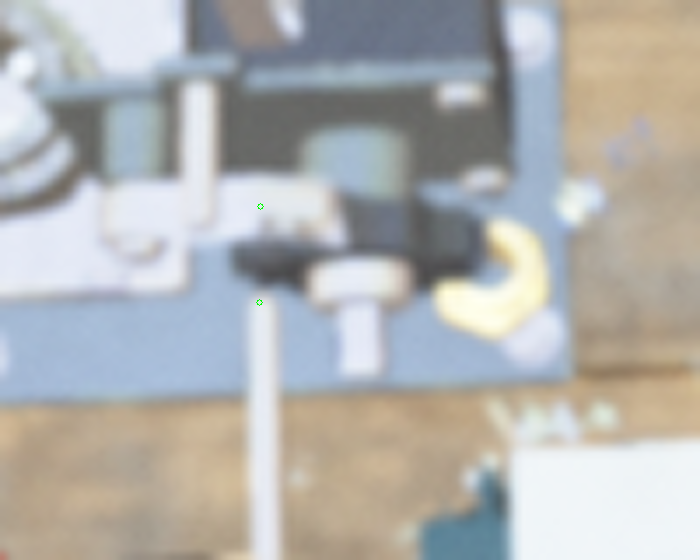

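View pics/s19.png

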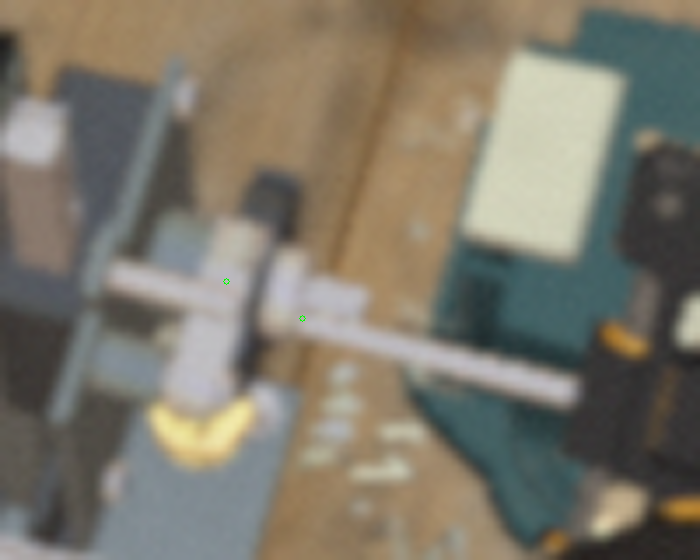

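```bash
python3 - <<'E'
from line import *
f=grab_frame("top");g=grab_frame("side")
T=lambda u,v:(220+u/7-.5,200+v/7-.5);S=lambda u,v:(270+u/7-.5,230+v/7-.5)
print(lineof(f,T(260,297),T(266,550),g,S(302,318),S(570,388)))
E
```

```text
(array([ 0.57964879, -0.06003929,  0.22314947]), np.float64(0.0008556739626170539), array([0.99948812, 0.00717917, 0.03117618]))
```

Tip at (0.5796, −0.0600, 0.2231), pitched slightly nose-up. Insert 32 mm.

```bash
python3 -m jog '[[[0.006,0,-0.001,0,0,0,0],[0.006,0,0,0,0,0,0],[0.004,0,0,0,0,0,0],[0.004,0,0,0,0,0,0]]]'|tr '\n' ' '; python3 -m jog '[[[0.004,0,0,0,0,0,0],[0.004,0,0,0,0,0,0],[0.004,0,0,0,0,0,0],[0,0,0,0,0,0,0]]]' |tr '\n' ' '; python3 avg.py
```

```text
t: 34.12 eef_pos: [0.4869, -0.0706, 0.2067] ee_rot: [-3.088, -0.729, -1.606] force: [0.0, 0.5, -1.7] width: 0.0172 t: 34.62 eef_pos: [0.4988, -0.0705, 0.2067] ee_rot: [-3.088, -0.729, -1.606] force: [-0.5, -0.1, -2.2] width: 0.017 t 35.02 z 0.2068 F [ 0.18 -0.25 -1.85] M [ 2.754  0.072 -0.005] sd [0.57 0.31 0.26]
```

```bash
cat > q.py <<'E'
from h import *
s=monitor.get_state(); print("t",round(s["t"],2),"z",round(s["eef_pos"][2],4),"F",s["force"].round(1),"My",round(s["moment"][1],3))
E
python3 -m jog '[[[0,0,0.001,0,0,0,0],[0,0,0.001,0,0,0,0],[0,0,0.001,0,0,0,0],[0,0,0.0005,0,0,0,0],[0,0,0,0,0,0,0]]]' >/dev/null; python3 q.py; python3 -m jog '[[[0,0,0.0005,0,0,0,0],[0,0,0,0,0,0,0]]]' >/dev/null; python3 q.py; python3 -m jog '[[[0,0,0.0005,0,0,0,0],[0,0,0,0,0,0,0]]]' >/dev/null; python3 q.py; python3 -m jog '[[[0,0,0.0005,0,0,0,0],[0,0,0,0,0,0,0]]]' >/dev/null; python3 q.py
```

```text
t 35.65 z 0.2103 F [ 0.   0.4 -2.2] My 0.069
t 35.9 z 0.2108 F [-0.6 -0.4 -2.7] My 0.078
t 36.15 z 0.2113 F [-0.1  0.6 -2.6] My 0.096
t 36.4 z 0.2118 F [-0.1 -0.5 -1.5] My 0.103
```

```bash
python3 -m jog '[[[0,0,0.0005,0,0,0,0],[0,0,0,0,0,0,0]]]' >/dev/null; python3 q.py; python3 -m jog '[[[0,0,0.0004,0,0,0,0],[0,0,0,0,0,0,0]]]' >/dev/null; python3 q.py; python3 -m jog '[[[0,0,0.0004,0,0,0,0],[0,0,0,0,0,0,0]]]' >/dev/null; python3 q.py
```

```text
t 36.65 z 0.2123 F [-0.5 -0.2 -1.2] My 0.062
t 36.9 z 0.2127 F [-0.1 -0.4 -1.6] My 0.083
t 37.15 z 0.2131 F [-0.9  0.  -1.9] My 0.074
```

```bash
python3 -m jog '[[[0,0,0.0004,0,0,0,0],[0,0,0,0,0,0,0]]]' >/dev/null; python3 q.py; python3 -m jog '[[[0,0,0.0004,0,0,0,0],[0,0,0,0,0,0,0]]]' >/dev/null; python3 q.py; python3 -m jog '[[[0,0,0.0004,0,0,0,0],[0,0,0,0,0,0,0]]]' >/dev/null; python3 q.py;  python3 - <<'E'
from h import *
f=grab_frame("top"); g=grab_frame("side")
crop(f,220,200,320,280,7,"t20.png");crop(g,250,225,350,305,7,"s20.png")
E
```

```text
t 37.4 z 0.2135 F [ 0.4  0.3 -1.7] My 0.033
t 37.65 z 0.2139 F [ 0.1  0.4 -2.2] My 0.062
t 37.9 z 0.2143 F [ 0.1  0.5 -1.4] My 0.067
```

View pics/t20.png

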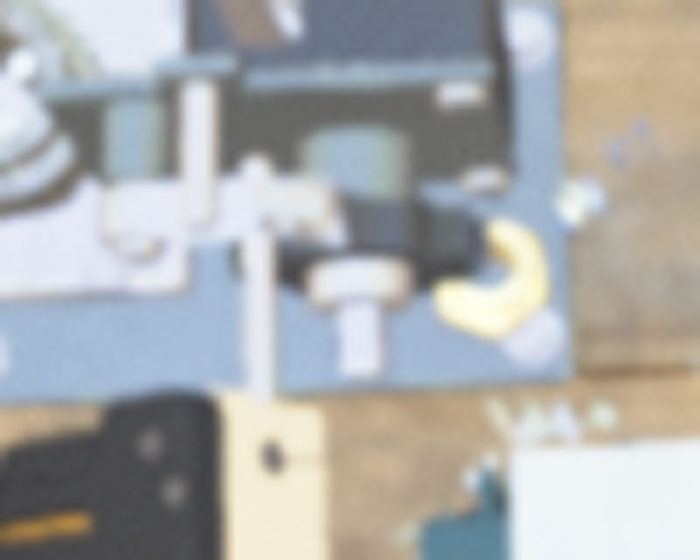

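View pics/s20.png

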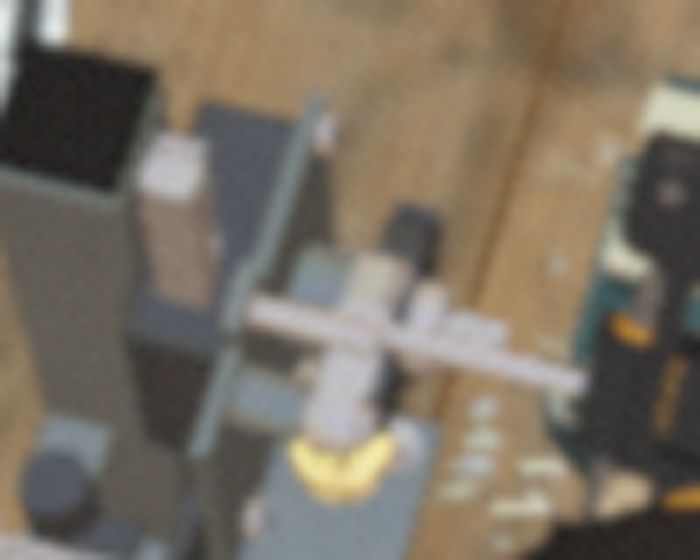

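```bash
python3 - <<'E'
import cv2,numpy as np
from h import *
g=grab_frame("side");f=grab_frame("top")
a=cv2.imread('pics/side0.png');b=g["pixels"][:,:,::-1].copy()
z=lambda im:cv2.resize(im[250:370,230:320],None,fx=4,fy=4,interpolation=cv2.INTER_CUBIC)
cv2.imwrite('pics/cmp2.png',np.hstack([z(a),z(b)]))
a=cv2.imread('pics/top0.png');b=f["pixels"][:,:,::-1]
z=lambda im:cv2.resize(im[200:250,220:280],None,fx=6,fy=6,interpolation=cv2.INTER_CUBIC)
cv2.imwrite('pics/cmp3.png',np.hstack([z(a),z(b)]))
E
```

```text
(no output)
```

View pics/cmp2.png

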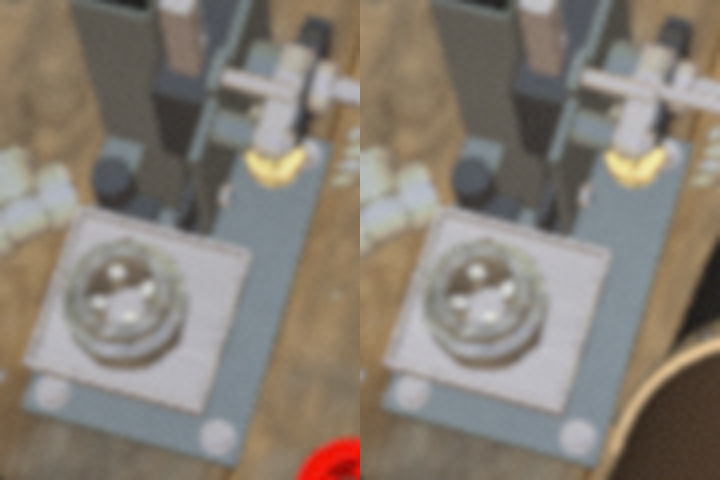

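View pics/cmp3.png

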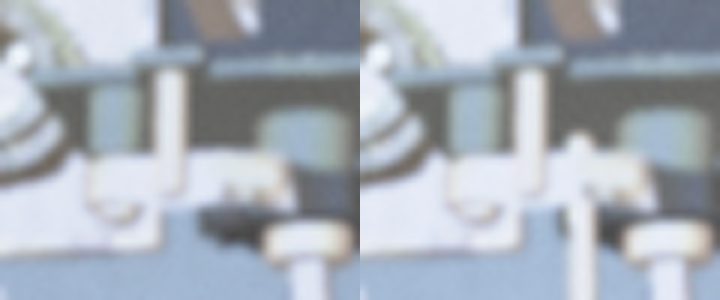

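```bash
python3 -m jog '[[[0,0,0.0004,0,0,0,0],[0,0,0,0,0,0,0]]]' >/dev/null; python3 q.py; python3 -m jog '[[[0,0,0.0004,0,0,0,0],[0,0,0,0,0,0,0]]]' >/dev/null; python3 q.py; python3 -m jog '[[[0,0,0.0004,0,0,0,0],[0,0,0,0,0,0,0]]]' >/dev/null; python3 q.py;python3 -m jog '[[[0,0,0.0004,0,0,0,0],[0,0,0,0,0,0,0]]]' >/dev/null; python3 q.py
```

```text
t 38.35 z 0.2147 F [-0.2  0.5 -2.7] My 0.065
t 38.6 z 0.215 F [ 0.7 -0.4 -1.7] My 0.067
t 38.85 z 0.2154 F [ 0.5 -0.4 -2.5] My 0.104
t 39.1 z 0.2158 F [ 0.3 -0.5 -2.5] My 0.19
```

Contact now; continue.

```bash
python3 -m jog '[[[0,0,0.0004,0,0,0,0],[0,0,0,0,0,0,0]]]' >/dev/null; python3 q.py; python3 -m jog '[[[0,0,0.0004,0,0,0,0],[0,0,0,0,0,0,0]]]' >/dev/null; python3 q.py; python3 -m jog '[[[0,0,0.0004,0,0,0,0],[0,0,0,0,0,0,0]]]' >/dev/null; python3 q.py
```

```text
t 39.35 z 0.2162 F [-0.7 -0.1 -2.8] My 0.253
t 39.6 z 0.2166 F [-0.2  1.3 -4.2] My 0.336
t 39.85 z 0.217 F [ 0.1  0.3 -4.3] My 0.402
```

```bash
python3 -m jog '[[[0,0,0.0003,0,0,0,0],[0,0,0,0,0,0,0]]]' >/dev/null; python3 q.py; python3 -m jog '[[[0,0,0.0003,0,0,0,0],[0,0,0,0,0,0,0]]]' >/dev/null; python3 q.py; python3 -m jog '[[[0,0,0.0003,0,0,0,0],[0,0,0,0,0,0,0]]]' >/dev/null; python3 q.py
```

```text
t 40.1 z 0.2173 F [ 0.2  1.5 -3.8] My 0.405
t 40.35 z 0.2176 F [-0.3  1.  -5.6] My 0.498
t 40.6 z 0.2179 F [ 0.6  1.4 -6. ] My 0.545
```

```bash
python3 -m jog '[[[0,0,0.0003,0,0,0,0],[0,0,0,0,0,0,0]]]' >/dev/null; python3 q.py; python3 -m jog '[[[0,0,0.0003,0,0,0,0],[0,0,0,0,0,0,0]]]' >/dev/null; python3 q.py
```

```text
t 40.85 z 0.2182 F [-0.8  1.1 -5.8] My 0.616
t 41.1 z 0.2185 F [-0.6  1.3 -6.3] My 0.704
```

```bash
python3 -m jog '[[[0,0,0.0003,0,0,0,0],[0,0,0,0,0,0,0]]]' >/dev/null; python3 q.py; python3 -m jog '[[[0,0,0.0002,0,0,0,0],[0,0,0,0,0,0,0]]]' >/dev/null; python3 q.py
```

```text
t 41.35 z 0.2188 F [-0.1  1.7 -6.5] My 0.77
t 41.6 z 0.219 F [-0.7  1.2 -6.4] My 0.828
```

```bash
python3 -m jog '[[[0,0,0.0003,0,0,0,0],[0,0,0,0,0,0,0]]]' >/dev/null; python3 q.py; python3 avg.py;python3 - <<'E'
from h import *
f=grab_frame("top"); g=grab_frame("side")
crop(f,220,200,320,280,7,"t21.png");crop(g,250,225,350,305,7,"s21.png")
E
```

```text
t 41.85 z 0.2193 F [-1.6  2.4 -7. ] My 0.91
t 42.25 z 0.2193 F [-1.06  1.71 -7.15] M [ 4.485  0.871 -0.048] sd [0.29 0.4  0.22]
```

View pics/t21.png

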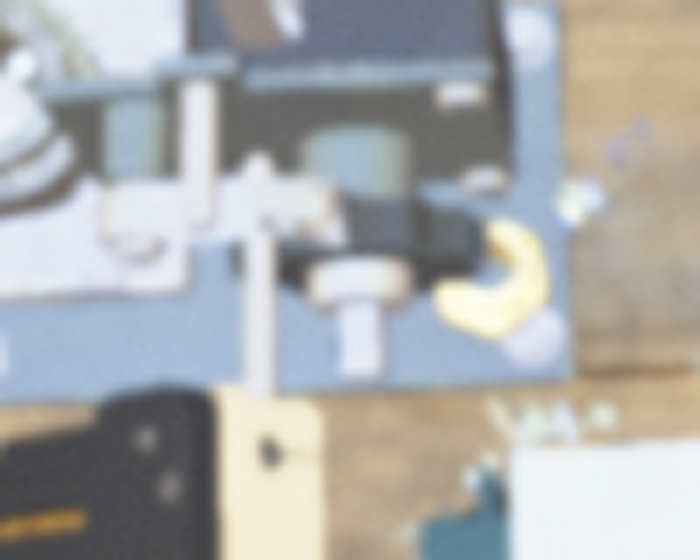

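View pics/s21.png

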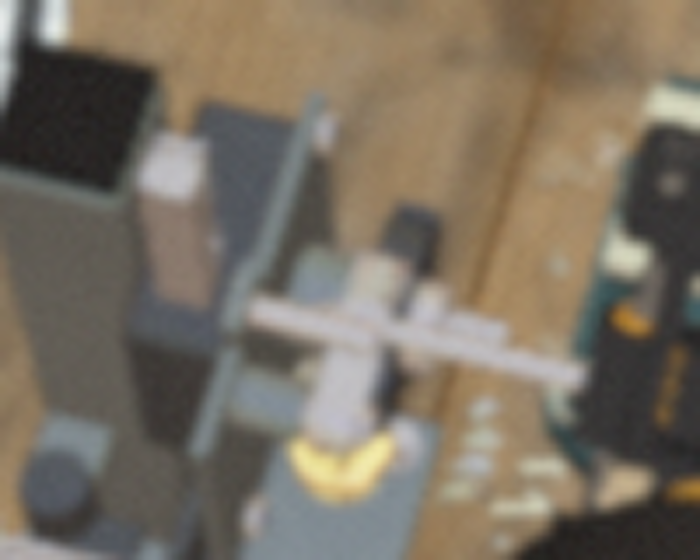

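```bash
python3 -m jog '[[[0,0.0006,0,0,0,0,0],[0,0.0006,0,0,0,0,0]]]' >/dev/null; python3 q.py; python3 -m jog '[[[0,0,0.0002,0,0,0,0],[0,0,0,0,0,0,0]]]' >/dev/null; python3 q.py;python3 -m jog '[[[0,0,0.0002,0,0,0,0],[0,0,0,0,0,0,0]]]' >/dev/null; python3 q.py
```

```text
t 42.6 z 0.2194 F [ 1.1  0.1 -7.5] My 0.697
t 42.85 z 0.2196 F [-1.5  0.5 -8.3] My 0.742
t 43.1 z 0.2198 F [-0.7  0.6 -6.9] My 0.73
```

```bash
python3 -m jog '[[[0,0,0.0003,0,0,0,0],[0,0,0,0,0,0,0]]]' >/dev/null; python3 q.py;python3 -m jog '[[[0,0,0.0003,0,0,0,0],[0,0,0,0,0,0,0]]]' >/dev/null; python3 q.py; python3 avg.py
```

```text
t 43.35 z 0.22 F [-0.9  0.6 -7. ] My 0.721
t 43.6 z 0.2203 F [-0.3  0.6 -7.2] My 0.835
t 44.0 z 0.2203 F [-0.6   0.33 -7.33] M [ 4.178  0.844 -0.117] sd [0.41 0.26 0.52]
```

```bash
python3 -m jog '[[[0,0,0.0003,0,0,0,0],[0,0,0,0,0,0,0]]]' >/dev/null; python3 q.py;python3 -m jog '[[[0,0,0.0003,0,0,0,0],[0,0,0,0,0,0,0]]]' >/dev/null; python3 q.py; python3 -m jog '[[[0,0,0.0002,0,0,0,0],[0,0,0,0,0,0,0]]]' >/dev/null; python3 q.py;
```

```text
t 44.25 z 0.2206 F [-1.1  0.6 -7.2] My 0.915
t 44.5 z 0.221 F [-0.8  1.  -7.6] My 0.96
t 44.75 z 0.2211 F [-0.2  0.7 -7.9] My 0.945
```

```bash
python3 -m jog '[[[0,0,0.0003,0,0,0,0],[0,0,0,0,0,0,0]]]' >/dev/null; python3 q.py;python3 -m jog '[[[0,0,0.0003,0,0,0,0],[0,0,0,0,0,0,0]]]' >/dev/null; python3 q.py
```

```text
t 45.0 z 0.2214 F [-0.5  0.4 -9.4] My 0.957
t 45.25 z 0.2218 F [-0.9  0.4 -7.1] My 0.963
```

```bash
python3 - <<'E'
import cv2,numpy as np
from h import *
g=grab_frame("side");f=grab_frame("top")
a=cv2.imread('pics/side0.png');b=g["pixels"][:,:,::-1].copy()
z=lambda im:cv2.resize(im[240:340,240:340],None,fx=4,fy=4,interpolation=cv2.INTER_CUBIC)
cv2.imwrite('pics/cmp4.png',np.hstack([z(a),z(b)]))
E
```

```text
(no output)
```

View pics/cmp4.png

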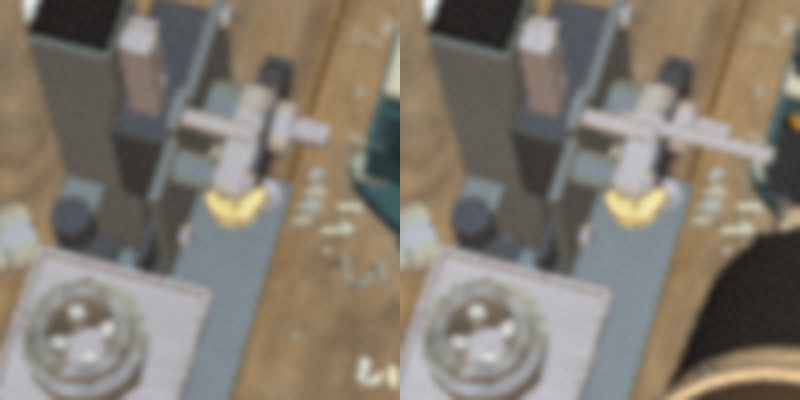

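```bash
python3 -m jog '[[[0,0,-0.004,0,0,0,0],[0,-0.002,0,0,0,0,0],[0,-0.002,0,0,0,0,0],[0,0,0.001,0,0,0,0],[0,0,0.001,0,0,0,0],[0,0,0,0,0,0,0]]]' >/dev/null; python3 q.py; python3 -m jog '[[[0,0,0.0005,0,0,0,0],[0,0,0,0,0,0,0]]]' >/dev/null; python3 q.py;python3 -m jog '[[[0,0,0.0005,0,0,0,0],[0,0,0,0,0,0,0]]]' >/dev/null; python3 q.py
```

```text
t 46.1 z 0.2197 F [ 1.   1.4 -6.4] My 0.118
t 46.35 z 0.2202 F [ 2.3  2.4 -8. ] My -0.003
t 46.6 z 0.2207 F [ 3.7  2.9 -7.7] My -0.135
```

```bash
python3 -m jog '[[[0,0,-0.002,0,0,0,0],[0,0.001,-0.002,0,0,0,0],[0,0,-0.001,0,0,0,0],[0,0,0,0,0,0,0]]]' >/dev/null; python3 q.py; python3 - <<'E'
from h import *
f=grab_frame("top"); g=grab_frame("side");s=st()
crop(f,220,200,320,300,6,"t22.png");crop(g,260,230,360,310,7,"s22.png")
E
```

```text
t 47.1 z 0.216 F [ 0.1  0.7 -1.5] My 0.044
t 47.2 p [ 0.4985 -0.0726  0.2159] rpy [-3.088 -0.73  -1.607] F [ 0.36  0.46 -2.79] M [ 2.76  0.08 -0.  ] w 0.0173 q [ 0.671  0.193 -0.681  0.608 -1.246  0.521]
```

View pics/t22.png

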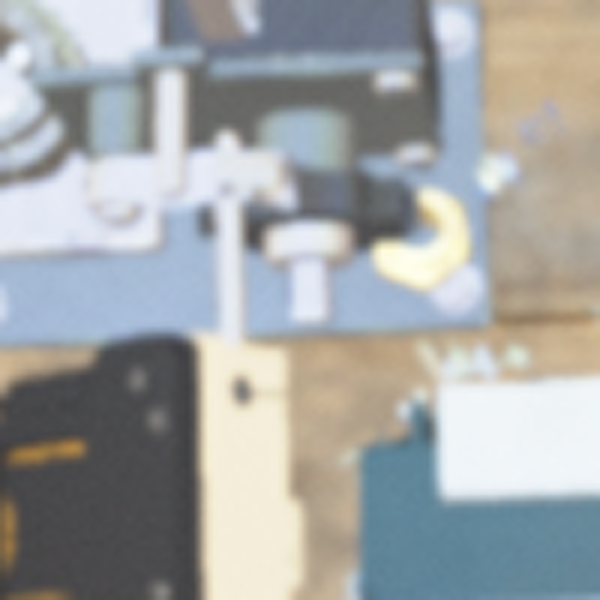

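View pics/s22.png

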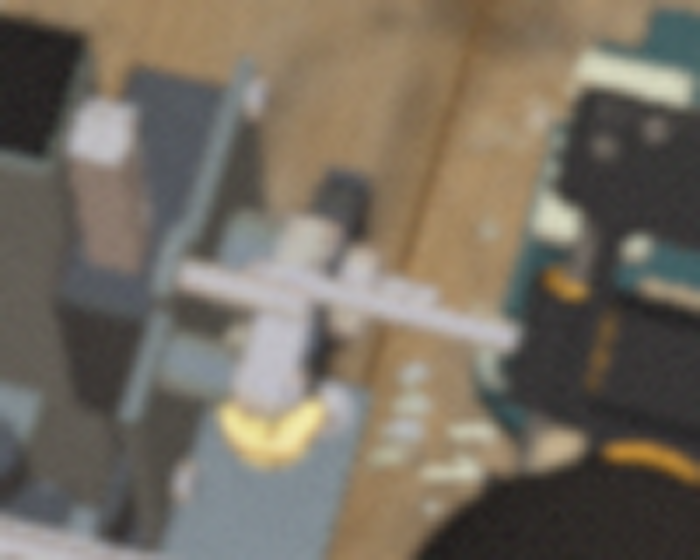

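```bash
python3 - <<'E'
import cv2,numpy as np
from h import *
g=grab_frame("side");f=grab_frame("top")
def z(im,r,c,n,s):
    x=im[r:r+n,c:c+n].astype(float); x=np.clip((x-110)*1.8,0,255).astype(np.uint8); return cv2.resize(x,None,fx=s,fy=s,interpolation=cv2.INTER_CUBIC)
cv2.imwrite('pics/zz.png',np.hstack([z(f["pixels"][:,:,::-1],212,235,32,12),z(g["pixels"][:,:,::-1],250,282,32,12)]))
A=[[.6,-.0615,.231],[.6115,-.0615,.2266]]
print(proj(f,A),proj(g,A))
E
```

```text
[[256.72420311 229.0465184 ]
 [256.9888911  222.93298453]] [[301.85991893 269.6447799 ]
 [295.90520894 269.08777255]]
```

View pics/zz.png

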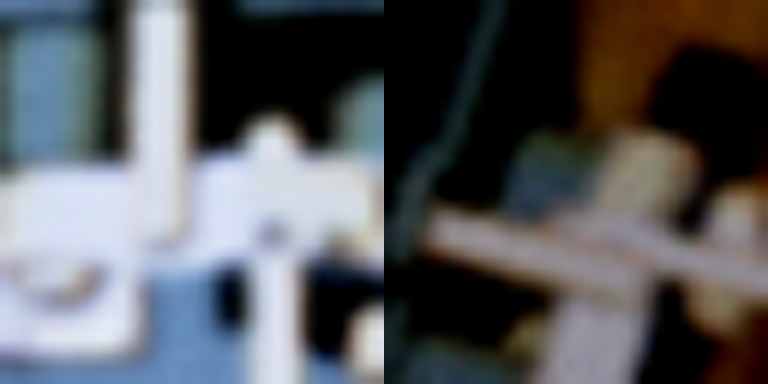

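```bash
python3 -m jog '[[[0,0,0.001,0,0,0,0],[0,0,0.0005,0,0,0,0],[0,0,0,0,0,0,0]]]' >/dev/null; python3 q.py; python3 -m jog '[[[0,0,0.0005,0,0,0,0],[0,0,0,0,0,0,0]]]' >/dev/null; python3 q.py;python3 -m jog '[[[0,0,0.0005,0,0,0,0],[0,0,0,0,0,0,0]]]' >/dev/null; python3 q.py; python3 -m jog '[[[0,0,0.0005,0,0,0,0],[0,0,0,0,0,0,0]]]' >/dev/null; python3 q.py
```

```text
t 47.67 z 0.2172 F [-0.3 -0.4 -1.9] My 0.198
t 47.92 z 0.2176 F [ 0.2  0.8 -3.1] My 0.257
t 48.17 z 0.2181 F [-0.6  1.4 -4.9] My 0.423
t 48.42 z 0.2186 F [ 0.2  0.4 -4.9] My 0.514
```

```bash
python3 -m jog '[[[0,0,0.0004,0,0,0,0],[0,0,0,0,0,0,0]]]' >/dev/null; python3 q.py; python3 -m jog '[[[0,0,0.0004,0,0,0,0],[0,0,0,0,0,0,0]]]' >/dev/null; python3 q.py;python3 -m jog '[[[0,0,0.0003,0,0,0,0],[0,0,0,0,0,0,0]]]' >/dev/null; python3 q.py; python3 -m jog '[[[0,0,0.0003,0,0,0,0],[0,0,0,0,0,0,0]]]' >/dev/null; python3 q.py
```

```text
t 48.67 z 0.219 F [-0.9  2.1 -5.1] My 0.692
t 48.92 z 0.2194 F [-1.2  1.4 -6.2] My 0.778
t 49.17 z 0.2198 F [-0.8  0.7 -5.8] My 0.889
t 49.42 z 0.2201 F [-1.8  1.  -6.8] My 0.972
```

```bash
python3 -m jog '[[[0,0.0004,0.0003,0,0,0,0],[0,0,0,0,0,0,0]]]' >/dev/null; python3 q.py; python3 -m jog '[[[0,0,0.0003,0,0,0,0],[0,0,0,0,0,0,0]]]' >/dev/null; python3 q.py;python3 -m jog '[[[0,0,0.0003,0,0,0,0],[0,0,0,0,0,0,0]]]' >/dev/null; python3 q.py
```

```text
t 49.67 z 0.2204 F [-0.7  0.8 -6.8] My 0.964
t 49.92 z 0.2207 F [-1.2  1.3 -6.5] My 1.084
t 50.17 z 0.221 F [-1.5  1.3 -6.2] My 1.17
```

```bash
python3 -m jog '[[[0,0,-0.003,0,0,0,0],[0,0,-0.003,0,0,0,0],[0.005,0,0,0,0,0,0],[0.004,0,0,0,0,0,0],[0,0,0.001,0,0,0,0],[0,0,0,0,0,0,0]]]' >/dev/null; python3 avg.py; python3 - <<'E'
from h import *
f=grab_frame("top"); g=grab_frame("side")
crop(f,235,205,275,275,9,"t23.png")
E
```

```text
t 51.33 z 0.2161 F [ 0.1   0.5  -2.31] M [ 2.744  0.08  -0.008] sd [0.42 0.46 0.83]
```

View pics/t23.png

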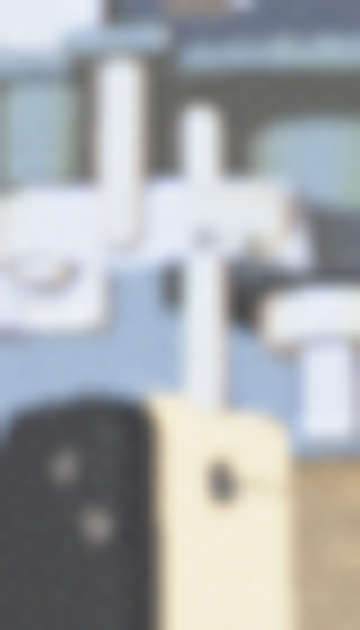

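```bash
python3 -m jog '[[[0,0.0005,0.001,0,0,0,0],[0,0,0.001,0,0,0,0],[0,0,0.0006,0,0,0,0],[0,0.0002,0.0005,0,0,0,0],[0,0,0,0,0,0,0]]]' >/dev/null; python3 q.py; python3 -m jog '[[[0,0.0002,0.0005,0,0,0,0],[0,0,0,0,0,0,0]]]' >/dev/null; python3 q.py;python3 -m jog '[[[0,0.0002,0.0004,0,0,0,0],[0,0,0,0,0,0,0]]]' >/dev/null; python3 q.py
```

```text
t 52.05 z 0.2189 F [ 0.4  1.  -4.9] My 0.47
t 52.3 z 0.2195 F [-1.9  0.9 -5.4] My 0.592
t 52.55 z 0.2199 F [-0.8  0.9 -5.9] My 0.719
```

```bash
python3 -m jog '[[[0,0.0004,0.0004,0,0,0,0],[0,0,0,0,0,0,0]]]' >/dev/null; python3 q.py; python3 -m jog '[[[0,0.0003,0.0004,0,0,0,0],[0,0,0,0,0,0,0]]]' >/dev/null; python3 q.py;python3 -m jog '[[[0,0.0003,0.0003,0,0,0,0],[0,0,0,0,0,0,0]]]' >/dev/null; python3 q.py
```

```text
t 52.8 z 0.2204 F [-0.9 -0.9 -6.8] My 0.75
t 53.05 z 0.2208 F [-0.6  0.3 -7.4] My 0.854
t 53.3 z 0.2211 F [-0.7  0.3 -7.5] My 0.894
```

```bash
python3 -m jog '[[[0,0.0001,0.0003,0,0,0,0],[0,0,0,0,0,0,0]]]' >/dev/null; python3 q.py; python3 -m jog '[[[0,0.0001,0.0003,0,0,0,0],[0,0,0,0,0,0,0]]]' >/dev/null; python3 q.py;python3 -m jog '[[[0,0.0001,0.0003,0,0,0,0],[0,0,0,0,0,0,0]]]' >/dev/null; python3 q.py
```

```text
t 53.55 z 0.2214 F [-1.1 -0.5 -7.4] My 0.922
t 53.8 z 0.2217 F [-1.9 -0.9 -7.2] My 1.043
t 54.05 z 0.2221 F [-1.6  0.  -7.4] My 1.119
```

```bash
python3 -m jog '[[[0,0,-0.006,0,0,0,0],[0,0,-0.003,0,-0.06,0,0],[0,0,0,0,0,0,0]]]' >/dev/null; python3 q.py; python3 -m jog '[[[0,0,0.0007,0,0,0,0],[0,0.0001,0.0007,0,0,0,0],[0,0.0001,0.0007,0,0,0,0]]]' >/dev/null; python3 q.py; python3 -m jog '[[[0,0.0001,0.0007,0,0,0,0],[0,0.0001,0.0005,0,0,0,0]]]' >/dev/null; python3 q.py
```

```text
t 54.42 z 0.2133 F [-0.8 -1.  -4.5] My 0.709
t 54.8 z 0.215 F [-0.9  0.  -5.3] My 0.928
t 55.05 z 0.2161 F [-0.1  1.2 -7.4] My 1.051
```

```bash
python3 -m jog '[[[0,0.0002,0.0007,0,0,0,0],[0,0.0002,0.0005,0,0,0,0]]]' >/dev/null; python3 q.py; python3 -m jog '[[[0,0.0002,0.0007,0,0,0,0],[0,0.0002,0.0005,0,0,0,0]]]' >/dev/null; python3 q.py
```

```text
t 55.3 z 0.2176 F [-0.2  0.2 -6.1] My 0.988
t 55.55 z 0.2187 F [ 0.1 -0.3 -8.2] My 1.087
```

```bash
python3 -m jog '[[[0,0.0002,0.0008,0,0,0,0],[0,0.0002,0.0006,0,0,0,0]]]' >/dev/null; python3 q.py; python3 -m jog '[[[0,0.0002,0.0008,0,0,0,0],[0,0.0001,0.0008,0,0,0,0]]]' >/dev/null; python3 q.py; python3 - <<'E'
import cv2
from h import *
g=grab_frame("side");f=grab_frame("top");st()
a=cv2.imread('pics/side0.png');b=g["pixels"][:,:,::-1].copy()
z=lambda im:cv2.resize(im[240:340,240:340],None,fx=4,fy=4,interpolation=cv2.INTER_CUBIC)
cv2.imwrite('pics/cmp5.png',np.hstack([z(a),z(b)]))
crop(f,220,200,320,280,7,"t24.png")
E
```

```text
t 55.8 z 0.2199 F [-0.4  0.1 -8.9] My 1.268
t 56.05 z 0.2216 F [ -0.7   1.  -10.6] My 1.59
t 56.15 p [ 0.5075 -0.0676  0.2216] rpy [-3.008 -0.725 -1.659] F [ -1.23   1.72 -10.36] M [ 4.89  1.59 -0.25] w 0.0169 q [ 0.681  0.178 -0.698  0.644 -1.226  0.461]
```

View pics/cmp5.png

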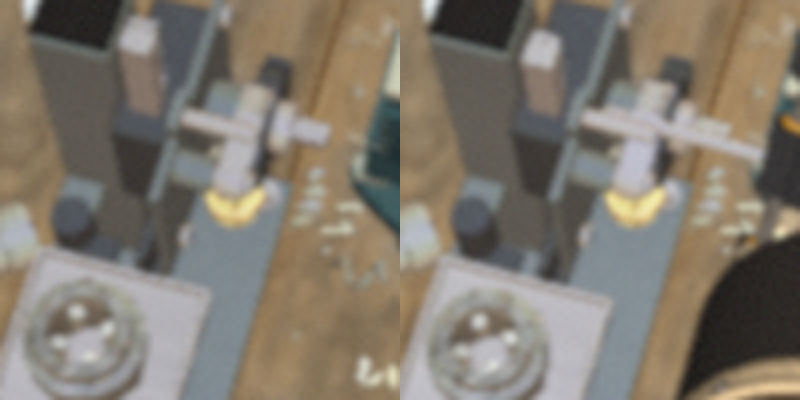

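View pics/t24.png

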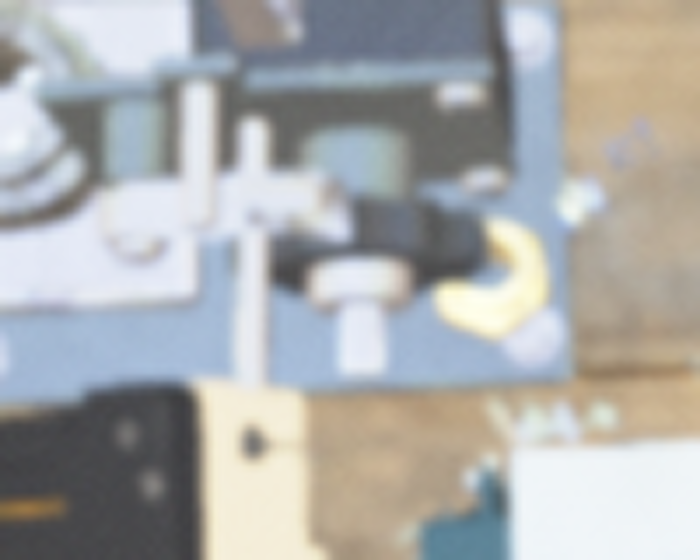

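```bash
python3 -m jog '[[[0,0,-0.0025,0,0,0,0]]]' >/dev/null; python3 q.py; python3 -m jog '[[[0,0,-0.001,0,0,0,0]]]' >/dev/null; python3 q.py
```

```text
t 56.27 z 0.2195 F [-0.4 -1.3 -6.3] My 0.831
t 56.4 z 0.2187 F [-1.1 -2.4 -5.8] My 0.598
```

```bash
python3 -m jog '[[[0,0,-0.0008,0,0,0,0]]]' >/dev/null; python3 q.py; python3 - <<'E'
import cv2
from h import *
g=grab_frame("side");st()
a=cv2.imread('pics/side0.png');b=g["pixels"][:,:,::-1].copy()
z=lambda im:cv2.resize(im[250:370,230:320],None,fx=4,fy=4,interpolation=cv2.INTER_CUBIC)
cv2.imwrite('pics/cmp6.png',np.hstack([z(a),z(b)]))
E
```

```text
t 56.52 z 0.2179 F [-0.3 -2.2 -3.7] My 0.483
t 56.58 p [ 0.5078 -0.0678  0.2179] rpy [-3.007 -0.726 -1.661] F [ 0.8  -1.43 -4.45] M [ 2.72  0.49 -0.14] w 0.0169 q [ 0.68   0.183 -0.703  0.647 -1.218  0.454]
```

View pics/cmp6.png

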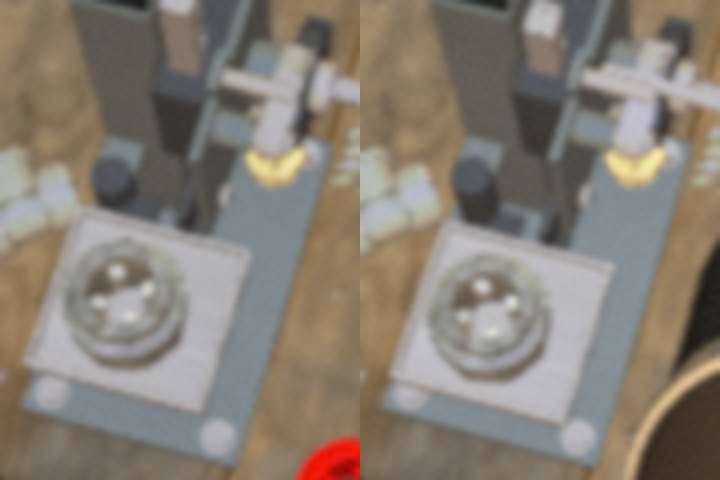

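```bash
python3 -m jog '[[[0,0,0,0,0,0,0],[0,0,0,0,0,0,0],[0,0,0,0,0,0,0],[0,0,0,0,0,0,0]]]' >/dev/null; python3 q.py;  python3 -m jog '[[[0,0,0,0,0,0,0],[0,0,0,0,0,0,0],[0,0,0,0,0,0,0],[0,0,0,0,0,0,0]]]' >/dev/null; python3 q.py; python3 - <<'E'
import cv2
from h import *
g=grab_frame("side")
a=cv2.imread('pics/side0.png');b=g["pixels"][:,:,::-1].copy()
z=lambda im:cv2.resize(im[250:370,230:320],None,fx=4,fy=4,interpolation=cv2.INTER_CUBIC)
d=np.array([.639,-.0355,0])
P=proj(g,[np.array([-.026,.012,h])+d for h in(.092,.03)]+[np.array([-.026,.098,h])+d for h in(.092,.03)]); print(P)
c=z(b)
for p in P: cv2.circle(c,(int((p[0]-230)*4),int((p[1]-250)*4)),3,(0,255,0),1)
cv2.imwrite('pics/cmp7.png',np.hstack([z(a),c]))
E
```

```text
t 57.08 z 0.2175 F [ 0.4 -2.4 -4.6] My 0.304
t 57.58 z 0.2174 F [ 0.9 -1.7 -3.4] My 0.297
[[292.41287371 312.44974738]
 [293.71327322 322.12547029]
 [279.7089091  352.76008275]
 [281.71353343 360.6903439 ]]
```

View pics/cmp7.png

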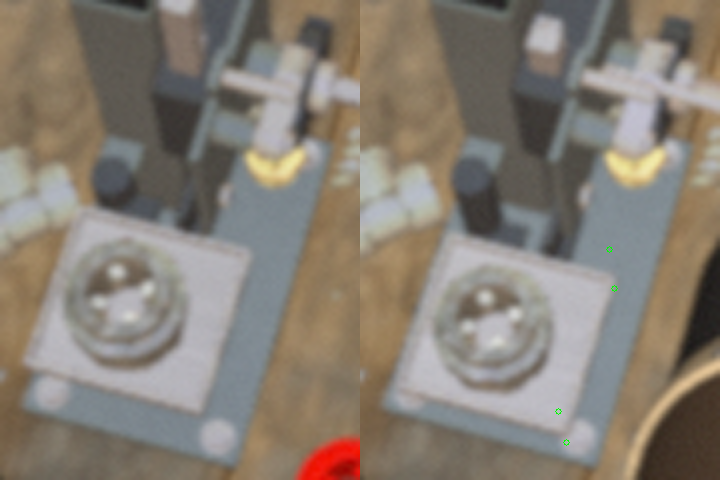

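```bash
python3 -m jog '[[[0,0,0,0,0,0,0],[0,0,0,0,0,0,0],[0,0,0,0,0,0,0],[0,0,0,0,0,0,0],[0,0,0,0,0,0,0],[0,0,0,0,0,0,0],[0,0,0,0,0,0,0],[0,0,0,0,0,0,0]]]' >/dev/null; python3 q.py; python3 - <<'E'
import cv2
from h import *
g=grab_frame("side")
a=cv2.imread('pics/side0.png');b=g["pixels"][:,:,::-1].copy()
z=lambda im:cv2.resize(im[250:370,230:320],None,fx=4,fy=4,interpolation=cv2.INTER_CUBIC)
d=np.array([.639,-.0355,0])
P=proj(g,[np.array([-.026,.012,h])+d for h in(.092,.03)]+[np.array([-.026,.098,h])+d for h in(.092,.03)])
c=z(b)
for p in P: cv2.circle(c,(int((p[0]-230)*4),int((p[1]-250)*4)),3,(0,255,0),1)
cv2.imwrite('pics/cmp8.png',np.hstack([z(a),c]))
E
```

```text
t 58.62 z 0.2174 F [ 1.3 -1.3 -4.3] My 0.271
```

View pics/cmp8.png

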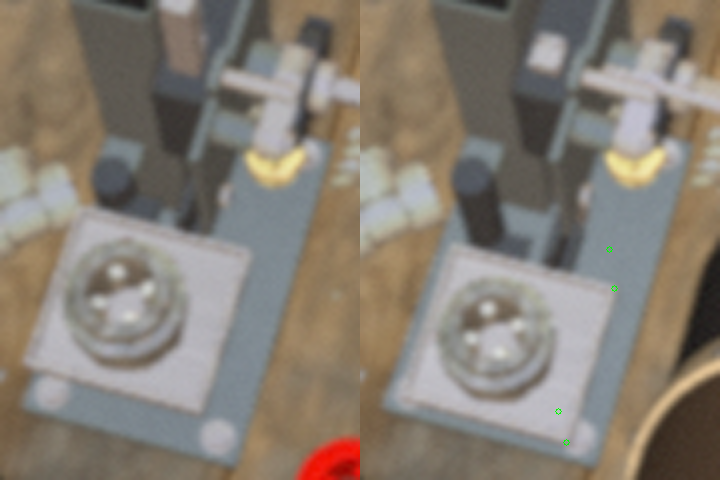

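```bash
python3 -m jog '[[[0,0,0,0,0,0,0],[0,0,0,0,0,0,0],[0,0,-0.002,0,0,0,0],[0,0,-0.002,0,0,0,0],[-0.01,0,-0.001,0,0,0,0],[-0.02,0,0,0,0,0,0],[-0.03,0,0,0,0,0,0],[-0.01,0,0,0,0,0,0]]]' >/dev/null; python3 q.py; python3 - <<'E'
from h import *
f=grab_frame("top"); g=grab_frame("side");s=st()
crop(f,220,210,310,320,6,"t25.png");crop(g,270,230,400,330,6,"s25.png")
E
```

```text
t 59.67 z 0.2126 F [ 0.4 -0.  -3. ] My 0.178
t 59.77 p [ 0.4368 -0.0675  0.2128] rpy [-3.007 -0.725 -1.659] F [ 0.25 -0.49 -2.33] M [2.75 0.17 0.1 ] w 0.0171 q [ 0.802  0.083 -0.818  0.577 -1.248  0.379]
```

View pics/t25.png

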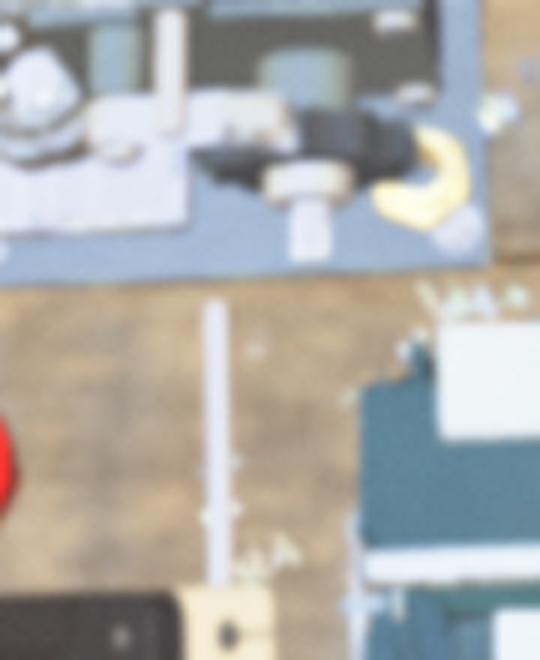

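View pics/s25.png

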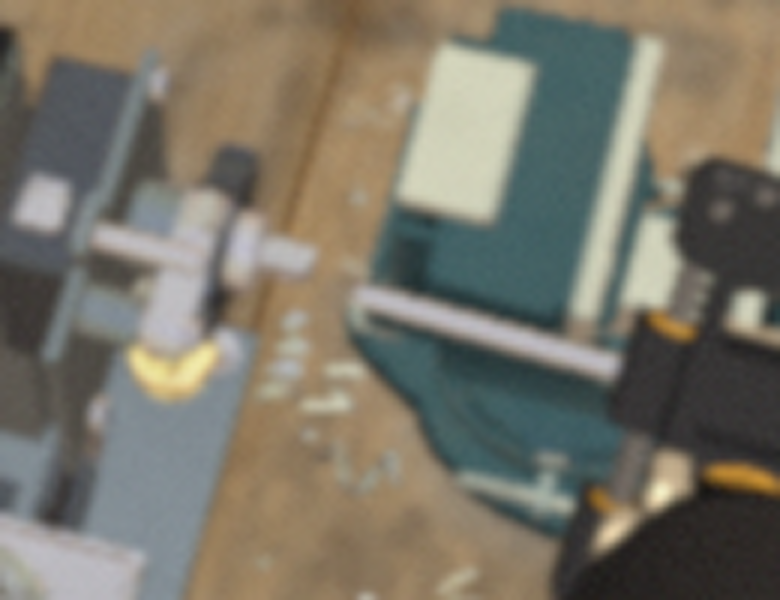

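```bash
python3 - <<'E'
from line import *
f=grab_frame("top");g=grab_frame("side")
T=lambda u,v:(220+u/6-.5,210+v/6-.5);S=lambda u,v:(270+u/6-.5,230+v/6-.5)
t,e,D=lineof(f,T(215,303),T(220,575),g,S(358,294),S(612,365)); print(t,e,D)
s=monitor.get_state(); print("bar pt at grip rel TCP", t-D*.115-s["eef_pos"])
R=cv2.Rodrigues(np.array([.73,0,0]))[0]; print(R@D, R@(t-D*.115-s["eef_pos"]))
E
```

```text
[ 0.54814125 -0.05842768  0.23003139] 0.0009933036723149178 [ 9.98394299e-01 -9.12778925e-04  5.66391186e-02]
bar pt at grip rel TCP [-0.00468395  0.00876905  0.01073286]
[ 0.9983943  -0.03845109  0.04159732] [-0.00468395 -0.00062295  0.01384567]
```

```bash
python3 -m jog '[[[0,0,0.05,0.18,0,0,0],[0,0,0.05,0.185,0,0,0],[0,-0.03,0.02,0.185,0.04,0,0],[0.004,-0.05,0,0.18,0,0,0],[0,-0.05,0,0,0,0,0],[0,-0.05,0,0,0,0,0],[0,-0.04,0,0,0,0,0],[0,-0.0133,0,0,0,0,0],[0,0,0,0,0,0,0]]]'
```

```text
t: 61.0
eef_pos: [0.4388, -0.286, 0.3289]
ee_rot: [-3.115, -0.062, -1.631]
force: [-0.9, -0.4, -2.3]
width: 0.0168
```

```bash
python3 -m jog '[[[0,0,-0.02,0,0,0.05,0],[0,0,0,0,0,0,0]]]'
```

```text
t: 61.25
eef_pos: [0.4384, -0.284, 0.3083]
ee_rot: [-3.116, -0.061, -1.578]
force: [0.7, 0.9, -1.2]
width: 0.0166
```

```bash
python3 -m jog '[[[0.002,-0.017,-0.02,0.06,0,0,0],[0,0,-0.04,0,0,0,0],[0,0,-0.05,0,0,0,0],[0,0,-0.04,0,0,0,0],[0,0,0,0,0,0,0]]]'; python3 -m jog '[[[0,0,-0.04,0,0,0,0],[0,0,-0.04,0,0,0,0],[0,0,-0.03,0,0,0,0],[0,0,-0.015,0,0,0,0],[0,0,0,0,0,0,0]]]'
```

```text
t: 61.88
eef_pos: [0.4397, -0.301, 0.1577]
ee_rot: [-3.119, -0.001, -1.579]
force: [0.0, 0.5, -1.5]
width: 0.017
t: 62.5
eef_pos: [0.442, -0.3022, 0.0353]
ee_rot: [-3.113, -0.003, -1.578]
force: [-0.5, 0.2, -2.0]
width: 0.0169
```

```bash
python3 -m jog '[[[0,0,-0.015,0,0,0,0],[0,0,-0.01,0,0,0,0],[0,0,-0.006,0,0,0,0],[0,0,-0.003,0,0,0,0],[0,0,0,0,0,0,0]]]'; python3 q.py
```

```text
t: 63.12
eef_pos: [0.441, -0.3021, 0.0004]
ee_rot: [-3.114, -0.002, -1.579]
force: [-0.5, 0.5, -2.7]
width: 0.0173
t 63.12 z 0.0004 F [-0.5  0.5 -2.7] My 0.088
```

```bash
python3 -m jog '[[[0,0,-0.0015,0,0,0,0],[0,0,-0.0015,0,0,0,0],[0,0,-0.001,0,0,0,0],[0,0,0,0,0,0,0]]]'; python3 q.py
```

```text
t: 63.62
eef_pos: [0.441, -0.3021, -0.0035]
ee_rot: [-3.114, -0.002, -1.579]
force: [0.7, 0.3, -1.9]
width: 0.0171
t 63.62 z -0.0035 F [ 0.7  0.3 -1.9] My 0.032
```

Within ~2 mm of the bench. Open slowly and retreat.

```bash
python3 -m jog '[[[0,0,-0.001,0,0,0,0],[0,0,0,0,0,0,0.3],[0,0,0,0,0,0,0.6],[0,0,0,0,0,0,0.8],[0,0,0,0,0,0,0.8],[0,0,0,0,0,0,0.8],[0,0,0,0,0,0,0.8],[0,0,0.005,0,0,0,0.8],[0,0,0.02,0,0,0,0.8],[0,0,0.05,0,0,0,0.8],[0,0,0.05,0,0,0,0.8],[0,0,0.05,0,0,0,0.8],[0,0,0.05,0,0,0,0.8],[0,0,0.05,0,0,0,0.8],[0,0.01,0.03,0,0,0,0.8],[0,0.05,0,0,0,0,0.8],[-0.01,0.05,0,0,0,0,0.8]]]'; python3 - <<'E'
from h import *
f=grab_frame("top"); g=grab_frame("side");s=st()
cv2.imwrite("pics/tF.png",f["pixels"][:,:,::-1]);cv2.imwrite("pics/sF.png",g["pixels"][:,:,::-1])
E
```

```text
t: 65.75
eef_pos: [0.4309, -0.1912, 0.3009]
ee_rot: [-3.113, -0.002, -1.58]
force: [0.9, 1.4, -0.4]
width: 0.07
t 65.85 p [ 0.4301 -0.1891  0.3015] rpy [-3.112e+00 -2.000e-03 -1.576e+00] F [-0.02  0.34  0.59] M [-0.05  0.05 -0.01] w 0.0701 q [ 0.008 -0.055 -0.298  0.002 -1.298  1.558]
```

View pics/tF.png

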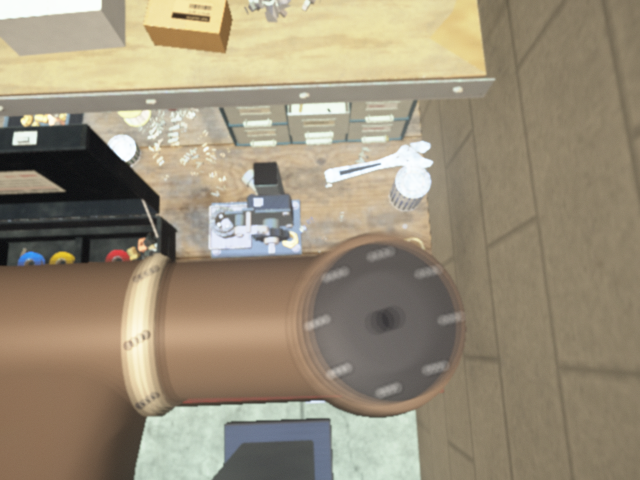

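View pics/sF.png

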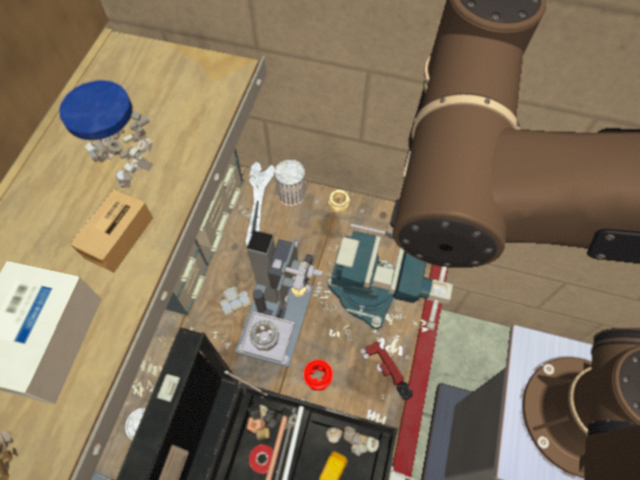

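```bash
python3 -m jog '[[[-0.01,0.05,0.02,0,0,0,0.8],[0,0.06,0.02,0,0,0,0.8],[0,0.06,0,0,0,0,0.8],[0,0.06,0,0,0,0,0.8],[0,0,0,0,0,0,0.8],[0,0,0,0,0,0,0.8]]]'; python3 - <<'E'
from h import *
f=grab_frame("top"); g=grab_frame("side");s=st()
a=cv2.resize(f["pixels"][250:390,350:440,::-1],None,fx=3.5,fy=3.5,interpolation=cv2.INTER_CUBIC)
b=cv2.resize(g["pixels"][230:370,235:345,::-1],None,fx=3.5,fy=3.5,interpolation=cv2.INTER_CUBIC)
cv2.imwrite("pics/F2.png",np.hstack([a,b]))
E
```

```text
t: 66.6
eef_pos: [0.421, 0.0372, 0.3405]
ee_rot: [-3.114, -0.002, -1.577]
force: [-0.7, -0.6, 0.1]
width: 0.0703
t 66.7 p [0.4211 0.0361 0.3404] rpy [-3.114e+00 -3.000e-03 -1.580e+00] F [ 0.12 -0.04  0.02] M [-0.01  0.08  0.01] w 0.0699 q [ 0.575 -0.157 -0.307  0.018 -1.399  0.984]
```

View pics/F2.png

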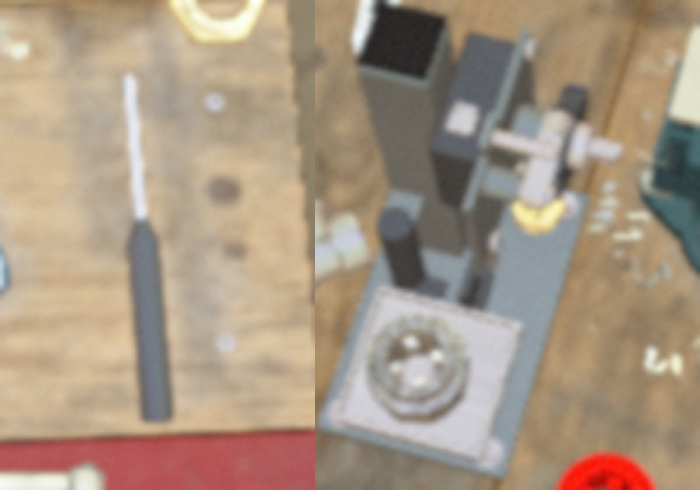

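The drift lies flat on the open bench. The platform is fully down with the die head standing on it, and the pawl is back on the wheel.

```bash
python3 -c "
from station import job_done
print(job_done())"
```

```text
the job is handed in; nothing more can be done
None
```

The die head is down and the job is handed in at about 66.7 s, but I think the pawl was pressed against its stop pin with more than the allowed 7 N for about 0.2 s.

**What was done:** I slipped the drift's nose under the pawl from the front and lifted until the pawl broke free. I held it up until the platform was fully down, then drew the drift out. I laid the drift on the bench to the right of the vice, close to where it started.

**Last pictures and readings:**
- **Platform:** its corner matched the computed fully-down position in the side view.
- **Die head:** it stands on the platform.
- **Pawl:** it looks seated in the wheel again.
- **Drift:** it lies flat and clear of the lift.
- **Arm:** it is clear, with the force reading about zero.

**What went wrong or disagreed:**
- **Force on the pawl:** at breakaway the wrist reading reached about 8 N net of the drift's weight, so the 7 N "gently" limit was probably exceeded. An earlier lift also read about 7.5 N (the vector sum of the noisy readings) for one step before I backed off.
- **Repeated lifts:** the drift slipped in the grip and I needed several lifts. I only got the pawl free after rolling the hand about 43° and taking a shorter lever.
- **Height reading:** the arm's reported height was about 33 mm off from the true fingertip height. The first grasp closed on nothing. I found the right height by touching down, which gave a brief 32 N reading, probably fingertips on the bench.

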